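# Lay a taster's place: open sample and blind sample, covered, with notebook and pen

## Robot

A 6-joint arm with a two-finger parallel gripper is mounted at the origin on the work surface; the furniture and walls round the work are solid. World frame = base frame: x ahead of the robot, y to its left, z up, the work surface at z = 0. Lengths are in m, angles in rad, forces in N, time in s.
With the tool pointing down it reaches from about 0.225 to 0.875 m from the base axis. Payload 3.4 kg.
Tool frame: the origin (TCP) lies between the finger pads; the fingertips stand 22 mm ahead of it and the grasp point (between the pads) lies 3 mm ahead of it (manip.finger_overhang is the distance from the TCP to the fingertips, in m); z points along the fingers, y is the line along which they close (so a half turn about z gives the same grasp; the last joint's range is limited). The gripper opens to 85 mm and grips with 20 to 120 N. Pads are 22 mm wide; open, the fingers measure 114 mm over their backs; the gripper's body (76 mm by 85 mm) begins 54 mm behind the grasp point. The pads swing forward as they close: fully open they stand 13 mm farther back than shut.
Start: joints at [-1.323, 0.276, 1.505, -0, 1.361, -0.121], TCP at [0.207, -0.536, 0.253] pointing down, gripper open.
Joint ranges: [-2.89, 2.89], [-0.75, 2.08], [0.22, 2.7], [-1.18, 4.32], [0.11, 2.71], [-2.7, 2.7]. Speed limits (rad/s): [2.57, 2.57, 3.14, 3.14, 3.14, 3.14].

## Interface

Orientations are given as a unit quaternion [w, x, y, z].
In Python, from rig import get_state, eyes, order, manip gives the robot as it stands.
- The arm moves only by the tool drive_tool, never from a script. Its argument "rows" is a list of rows, each a list of 4 numbers: the shift along the tool's x, y, z in units of 25 mm (1.0 is 25 mm), then the turn about the tool's z in units of 6 degrees (1.0 is 6 degrees). A call has exactly 8 rows; each row is the pose to reach, as a shift and turn from the pose commanded when the call began, along the tool's axes at that moment; what a row does not reach only later rows make up. A row lasts 1/12 s, in which the tool goes at most 41.7 mm and 7.16 degrees, less where a joint would pass 70% of its speed; a pose out of reach is approached as far as the arm can. A call with a gripper value outside its range is refused whole. "grip" is the finger opening in mm, from 0 to 85.4, set as the call begins (left out, the last holds). The fingers move at their own pace and stop on an object; "newtons" is the grip in N (left out, the last holds). Time passes only in rows, so rows that repeat a pose let the fingers close, or fill a call up. It gives the time, the measured TCP pose, the force, the opening and the grip force at its end, in the units of the state.
- get_state(): the state, without advancing time (a new reading comes with each control period).
- eyes.get_image(name): name is "scene" or "side" or "wrist"; returns (picture, depth): 400x640x3 uint8, red, green, blue; 400x640 float32, m along the optical axis (not along the pixel's ray), 0 where there is no reading.
- eyes.camera_info(name): a dict with "fx", "fy", "cx", "cy" (pixels), "R" (3x3) and "t" (3): a world point X has camera coordinates R X + t. Camera axes: x right, y down, z forward; pixel columns grow to the right and rows downward; lengths in m; the calibration is good to about 2 mm. The wrist camera is an equidistant fisheye: a pixel r from the principal point sees the ray r / f radians off the axis. A picture is of the moment at which its call begins: read the wrist's pose just before it. camera_info takes no time and is no camera call; for the wrist camera it gives the pose at the moment of the call.
- order.sign_off(): hands the job in; it is judged then, once.
The state is a dict: "clock": time; "qpos": joint angles; "qd": joint speeds; "effort": joint torques, N m; "position": TCP position; "ee_rot": TCP orientation; "contact_force": force on the tool from outside, world axes, zero at the start; "moment": the same for the moment, N m; "width": finger opening in m; "gripper_force": force on a finger pad.
Only numpy, scipy, OpenCV 4.12 (cv2) and the standard library are available. Lean on these libraries where they do the work, as an engineer would, in place of code of your own. Each camera call takes 0.05 s, during which the arm holds its last target. There are 200 camera calls.

## Task

Lay this place for the taster: stand the clear tasting glass in the well of the burgundy coaster and the black tasting glass in the well of the black coaster, both upright, and then cap each glass with the aroma cover of its coaster's colour so that the cover sits level over the rim. Lay the pen on top of the red notebook, along the middle of its cover and parallel to its long sides. Do not knock a glass over, and leave the corkscrew and the cork stopper where they stand.

Things in the scene. Friction and masses are not known exactly. Their poses are not given: they have to be found in the camera images.
- burgundy_coaster: Dark red (burgundy) round coaster, 92 mm across, fixed to the cloth by its non-slip base; rim 10 mm high round a felted well 78 mm wide whose floor is 5 mm above the table. Origin: centre of its underside, on the table; z up.
- black_coaster: Black round coaster, otherwise the same: 92 mm across, rim 10 mm high, well 78 mm wide with its floor 5 mm above the table; fixed. Origin: centre of its underside; z up.
- clear_glass: Clear (pale) stemmed tasting glass, standing, 155 mm tall, about 125 g. Foot 64 mm across; stem 9 to 15 mm thick from 11 to 58 mm up; bowl 65 mm across at its widest (102 mm up), 61 mm at 122 mm up, 54 mm at 140 mm up, rim 48 mm. Can be grasped from above across the bowl between 100 and 140 mm up. Origin: centre of the foot's underside; z up the stem.
- black_glass: Black opaque stemmed tasting glass of the same outline, size and about the same weight as the clear one (foot 64 mm, bowl 65 mm at 102 mm up, rim 48 mm at 155 mm). Origin: centre of the foot's underside; z up the stem.
- burgundy_cover: Dark red (burgundy) stiff aroma cover lying skirt down: lid 68 mm across, 9 mm thick at the edge, 40 g; on top a round knob 20 mm across, from 16.5 to 29 mm up, on a 14 mm neck. Its bore, 60 mm wide and 5 mm deep, goes over a glass's 48 mm rim: once seated its origin is 150 mm above the glass's origin. Origin: centre of the skirt's lower edge; z up through the knob.
- black_cover: Black aroma cover, same shape, size and weight as the burgundy one. Origin: centre of the skirt's lower edge; z up through the knob.
- notebook: Closed dark red tasting notebook with an elastic band, lying flat and loose, 96 x 142 x 14 mm. Origin: centre of its underside; x across its 96 mm width, y along its 142 mm length, z up.
- pen: Black fountain pen with gilt bands, lying flat, 138 mm long, 13 mm thick; it does not roll. Origin: middle of its underside; y along its length, z up.
- corkscrew: Bystander: silver winged corkscrew standing upright at the back, 39 x 84 x 138 mm, loose. Origin: centre of its underside.
- stopper: Bystander: small turned cork stopper standing on its brass cap at the back right, 29 mm across, 37 mm tall, loose. Origin: centre of its underside.
Not all that is in view belongs to the job. There is more than one size of the black_glass; the one meant has the size given above.

How it is judged:
By the outcome, as a careful person would: the job done as asked, in the order asked, and still so for the second after the job is handed in, with the robot touching nothing.
It also fails if it takes over 134 s, if anything falls off the work surface, if the arm or the gripper's body presses on something with over 40 N, if the wrist force passes 120 N, or if a joint passes its speed limit or range.

## Working session

There is one attempt and no reset: what is moved stays moved. The work goes in short steps, Python scripts to look and compute and a tool call to move; the robot and the scene stay as the last step left them, time stands still between calls to the robot, and variables do not carry over. Pictures are saved under pics/ and viewed, at most 14 in all, crops included, and the job is handed in when it is done.

Besides the shell and the picture viewer there is one more tool, called in YAML: its name, and indented under it one key for each argument. drive_tool: Moves the arm, as the interface text tells. Its arguments: {"type":"object","properties":{"rows":{"type":"array","items":{"type":"array","items":{"type":"number"}}},"grip":{"type":"number"},"newtons":{"type":"number"}},"required":["rows"]}

```bash
ls; mkdir -p pics; cat > h.py <<'E'
import numpy as np, cv2
from rig import get_state, eyes, order, manip
def ci(n):
    c=eyes.camera_info(n); return {k:(np.array(v) if k in'Rt' else v) for k,v in c.items()}
def snap(n,f=None):
    c=ci(n); im,d=eyes.get_image(n); 
    if f: cv2.imwrite(f'pics/{f}.png',im[:,:,::-1]); np.savez(f'pics/{f}.npz',im=im,d=d,**c)
    return im,d,c
def ray(c,u,v,fish=False):
    x=(u-c['cx'])/c['fx'];y=(v-c['cy'])/c['fy']
    if fish:
        r=np.hypot(x,y); s=np.sin(r)/max(r,1e-9); p=np.array([x*s,y*s,np.cos(r)])
    else: p=np.array([x,y,1.])
    R=c['R']; return -R.T@c['t'], R.T@p
def onz(c,u,v,z,fish=False):
    o,d=ray(c,u,v,fish); return o+d*(z-o[2])/d[2]
def pts(d,c):
    v,u=np.indices(d.shape); P=np.stack([(u-c['cx'])/c['fx']*d,(v-c['cy'])/c['fy']*d,d],-1)
    return (P-c['t'])@c['R']
def load(f): 
    z=np.load(f'pics/{f}.npz'); return z['im'],z['d'],{k:z[k] for k in('fx','fy','cx','cy','R','t')}
E
python3 - <<'E'
from h import *
s=get_state();print({k:np.round(v,3) for k,v in s.items()})
for n in('scene','side','wrist'):
    im,d,c=snap(n,n+'0'); print(n,c['fx'],np.round(-c['R'].T@c['t'],3),(d>0).mean())
print(manip.finger_overhang)
E
```

```text
pics
{'clock': np.float64(0.0), 'qpos': array([-1.323,  0.277,  1.506, -0.   ,  1.361, -0.121]), 'qd': array([-0.   , -0.   , -0.002,  0.   ,  0.002,  0.002]), 'effort': array([ 0.0000e+00, -4.1678e+01, -2.4581e+01, -0.0000e+00,  1.1000e-02,
       -0.0000e+00]), 'position': array([ 0.207, -0.536,  0.252]), 'ee_rot': array([-0.001,  0.983,  0.183, -0.   ]), 'contact_force': array([ 0.59 ,  0.505, -0.205]), 'moment': array([-0.016, -0.043, -0.05 ]), 'gripper_force': np.float64(0.0), 'width': np.float64(0.085)}
scene 451.4173308098195 [-0.31   0.774  0.577] 0.99602734375
side 394.39914896182654 [ 0.545 -0.816  0.568] 0.99575390625
wrist 309.70691628693146 [ 0.272 -0.511  0.372] 0.98750390625
0.022
```

View pics/scene0.png

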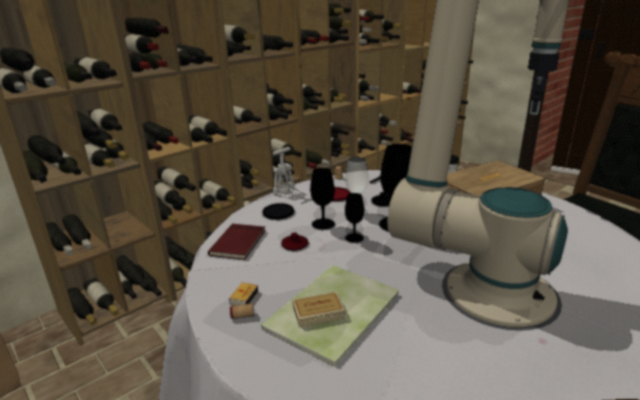

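View pics/side0.png

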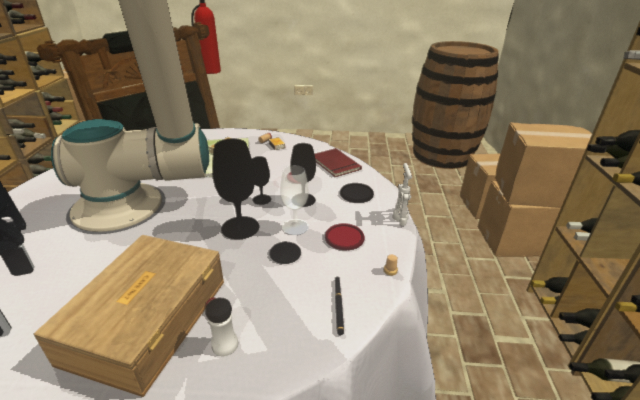

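View pics/wrist0.png

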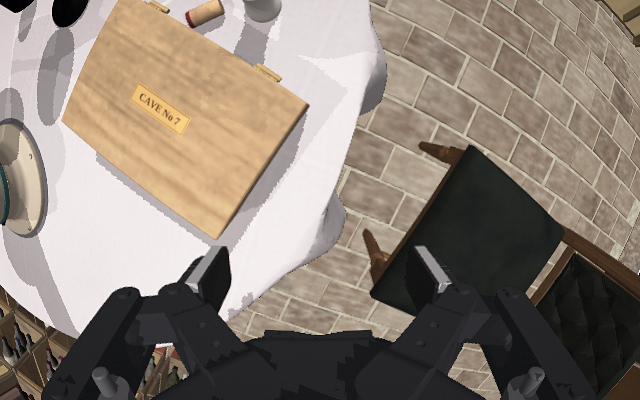

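The scene camera shows the notebook at (237,241), burgundy cover at (294,241), black coaster at (278,211) and black glasses at (322,198), (354,217) and (395,175). In the side view I see the burgundy coaster at (344,236), pen at (338,305), clear glass at (294,200) and what is probably the black cover at (285,252). The stopper is at (391,265) and the corkscrew at (404,195). The wrist view shows only the wine box and the chair.

```bash
cat > a.py <<'E'
from h import *
H=np.full((500,500,3),255,np.uint8) 
for k,n in enumerate(('side0','scene0')):
    im,d,c=load(n); P=pts(d,c)
    dark=im.max(2)<70; r=im.astype(int); red=(r[...,0]>1.6*r[...,1]+8)&(r[...,0]>1.6*r[...,2]+8)&(r[...,0]<170)
    ok=(P[...,2]>-.01)&(P[...,2]<.4)&(d>0)&(P[...,0]>.15)&(P[...,0]<.95)&(abs(P[...,1])<.5)
    for nm,m in(('dark',dark),('red',red)):
        m=(m&ok).astype(np.uint8); nl,L,st,ce=cv2.connectedComponentsWithStats(m)
        for i in range(1,nl):
            if st[i,4]<60: continue
            Q=P[L==i]; print(n,nm,ce[i].round(),st[i].tolist(),'med',np.median(Q,0).round(3),'lo',np.percentile(Q,3,axis=0).round(3),'hi',np.percentile(Q,97,axis=0).round(3))
E
python3 a.py
```

```text
side0 dark [176. 139.] [159, 133, 35, 10, 92] med [ 0.194 -0.011  0.193] lo [ 0.162 -0.017  0.188] hi [0.221 0.015 0.199]
side0 dark [238. 183.] [213, 139, 58, 100, 3412] med [ 0.346 -0.098  0.139] lo [ 0.303 -0.118  0.003] hi [0.38  0.049 0.212]
side0 dark [304. 159.] [291, 144, 25, 37, 577] med [0.483 0.035 0.132] lo [0.453 0.025 0.085] hi [0.503 0.083 0.153]
side0 dark [356. 193.] [341, 184, 32, 18, 475] med [0.616 0.093 0.004] lo [0.578 0.053 0.002] hi [0.654 0.133 0.009]
side0 dark [ 15. 242.] [0, 187, 33, 88, 1204] med [ 0.195 -0.493  0.283] lo [ 0.185 -0.499  0.247] hi [ 0.211 -0.467  0.328]
side0 dark [310. 200.] [305, 195, 10, 11, 63] med [0.493 0.046 0.003] lo [0.484 0.029 0.001] hi [0.504 0.071 0.006]
side0 dark [285. 252.] [270, 242, 30, 21, 491] med [ 0.453 -0.171  0.01 ] lo [ 0.423 -0.193  0.004] hi [ 0.48  -0.145  0.028]
side0 dark [339. 311.] [336, 296, 7, 31, 151] med [ 0.568 -0.329  0.011] lo [ 0.563 -0.358  0.009] hi [ 0.574 -0.291  0.013]
side0 dark [218. 310.] [206, 299, 25, 24, 478] med [ 0.379 -0.409  0.096] lo [ 0.362 -0.419  0.082] hi [ 0.394 -0.39   0.099]
s
[... 1348 characters left out ...]
k [404. 237.] [393, 233, 24, 9, 64] med [0.175 0.101 0.1  ] lo [0.152 0.093 0.093] hi [0.199 0.109 0.105]
scene0 dark [295. 242.] [282, 234, 26, 17, 315] med [0.44  0.184 0.011] lo [0.418 0.155 0.003] hi [0.467 0.207 0.028]
scene0 dark [252. 296.] [246, 288, 12, 16, 70] med [0.347 0.374 0.006] lo [ 0.334  0.355 -0.   ] hi [0.356 0.397 0.012]
scene0 red [340. 194.] [332, 188, 18, 12, 169] med [ 0.561 -0.096  0.007] lo [ 0.38  -0.132  0.005] hi [0.599 0.061 0.118]
scene0 red [237. 239.] [211, 225, 51, 29, 925] med [0.55  0.276 0.014] lo [0.497 0.214 0.012] hi [0.603 0.333 0.016]
scene0 red [294. 242.] [282, 234, 25, 16, 279] med [0.441 0.184 0.011] lo [0.419 0.157 0.006] hi [0.467 0.206 0.028]
```

drive_tool:
  rows:
    - [0.3,-0.3,-1.2,0]
    - [1.3,-1.1,-2.4,0]
    - [2.5,-2.1,-3.4,0]
    - [3.7,-3.1,-4.2,0]
    - [4.9,-4.1,-4.4,0]
    - [6.1,-5.1,-4.4,0]
    - [7.2,-6.0,-4.4,0]
    - [7.7,-6.4,-4.4,0]

```text
clock: 0.82
position: [0.3304, -0.3133, 0.3639]
ee_rot: [-0.001, 0.983, 0.185, 0.001]
contact_force: [-0.2, -0.2, -0.0]
width: 0.0853
gripper_force: 0.0
```

drive_tool:
  rows:
    - [1.1,-0.9,0,0.5]
    - [2.2,-1.8,0,1]
    - [3.4,-2.8,0,1.5]
    - [4.6,-3.8,0,2]
    - [5.8,-4.8,0,2.5]
    - [6.9,-5.7,0,3]
    - [7.7,-6.4,0,3.5]
    - [7.7,-6.4,0,3.5]

```text
clock: 1.48
position: [0.4526, -0.0948, 0.363]
ee_rot: [-0.002, 1.0, 0.003, 0.0]
contact_force: [-0.3, -0.4, 0.3]
width: 0.0854
gripper_force: 0.0
```

```bash
python3 - <<'E'
from h import *
s=get_state();print(s['clock'],s['position'].round(4) if hasattr(s['position'],'round') else s['position'],np.round(s['ee_rot'],3),np.round(s['qpos'],2))
im,d,c=snap('wrist','w1'); print(-c['R'].T@c['t'],c['R'].round(2))
snap('side','side1')
E
```

```text
1.4833 [ 0.4526 -0.0948  0.363 ] [-0.002  1.     0.003  0.   ] [-0.36  0.06  1.51  0.    1.57  1.2 ]
[ 0.52163699 -0.09498815  0.48252861] [[ 0.01 -1.   -0.  ]
 [-0.96 -0.01  0.27]
 [-0.27  0.   -0.96]]
```

View pics/w1.png

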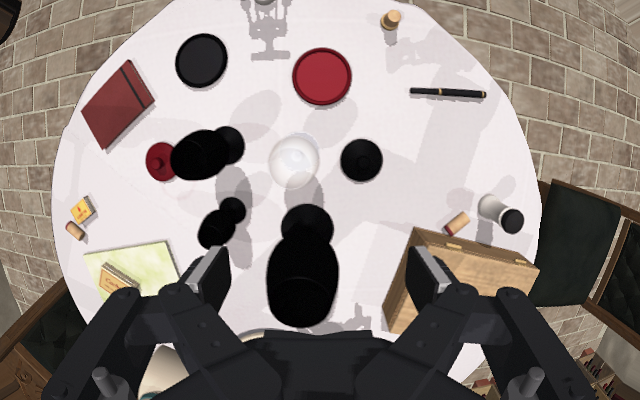

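The wrist view shows everything: black coaster (201,60), burgundy coaster (322,76), pen (448,92) and notebook (118,105). The burgundy cover is at (160,162), partly behind the tall black glass whose foot is near (228,145). The clear glass is at (294,160), the black cover at (361,160), a small black glass near (232,210) and a big one near (308,225).

```bash
cat >> h.py <<'E'
def fpts(d,c):
    v,u=np.indices(d.shape); x=(u-c['cx'])/c['fx'];y=(v-c['cy'])/c['fy']; r=np.hypot(x,y)+1e-9; k=np.tan(np.minimum(r,1.4))/r
    return (np.stack([x*k*d,y*k*d,d],-1)-c['t'])@c['R']
def circ(Q):
    A=np.c_[2*Q[:,:2],np.ones(len(Q))]; s=np.linalg.lstsq(A,(Q[:,:2]**2).sum(1),rcond=None)[0]; return s[:2],np.sqrt(s[2]+s[:2]@s[:2])
E
cat > b.py <<'E'
from h import *
import sys
f=sys.argv[1]; im,d,c=load(f); P=fpts(d,c) if f[0]=='w' else pts(d,c)
r=im.astype(int); red=(r[...,0]>1.6*r[...,1]+8)&(r[...,0]>1.6*r[...,2]+8); dark=r.max(2)<75
print('table z',P[[100,200,130],[370,400,250],2])
ok=(P[...,2]>-.02)&(P[...,2]<.25)&(d>0)&(P[...,0]>.3)&(P[...,0]<.75)&(abs(P[...,1])<.4)
for nm,m in(('dark',dark),('red',red)):
    nl,L,st,ce=cv2.connectedComponentsWithStats((m&ok).astype(np.uint8))
    for i in range(1,nl):
        if st[i,4]<150: continue
        Q=P[L==i]; h=cv2.findContours((L==i).astype(np.uint8),cv2.RETR_EXTERNAL,cv2.CHAIN_APPROX_NONE)[0][0][:,0]
        zt=np.percentile(Q[:,2],50)
        B=np.array([onz(c,u,v,zt,f[0]=='w') for u,v in h]); cc,R=circ(B)
        (a,b),(w,l),th=cv2.minAreaRect((B[:,:2]*1000).astype(np.float32))
        print(nm,ce[i].round(),'z',np.percentile(Q[:,2],[3,50,97]).round(4),'circ',cc.round(4),R.round(4),'rect',np.round([a,b,w,l,th],1))
# glasses: slices of the cloud by height
for nm,(x,y) in dict(bg=(.485,.05),small=(.37,.05),big=(.335,-.1),clear=(.455,-.08)).items():
    for z in(.03,.10,.125,.15,.155):
        Q=P[ok&(abs(P[...,2]-z)<.004)&(np.hypot(P[...,0]-x,P[...,1]-y)<.055)]
        if len(Q)>12: print(nm,z,len(Q),[v.round(4) for v in circ(Q)])
E
python3 b.py w1; echo; python3 b.py side1
```

```text
table z [-0.00176076 -0.00319702 -0.00202054]
dark [201.  60.] z [0.0023 0.0043 0.0092] circ [0.614  0.0941] 0.0444 rect [613.6  94.   88.9  90.   40.1]
dark [462.  93.] z [0.006  0.0107 0.0127] circ [ 0.563  -0.3302] 0.027 rect [ 566.2 -328.7   11.5   82.3    2.3]
dark [206. 153.] z [0.0019 0.1073 0.1528] circ [0.4742 0.0502] 0.0424 rect [475.   50.4  61.7 107.4  24.1]
dark [361. 160.] z [0.0061 0.0093 0.0282] circ [ 0.4496 -0.1613] 0.0323 rect [ 449.6 -161.5   66.2   63.1    1.2]
dark [221. 223.] z [0.0008 0.081  0.1167] circ [0.3697 0.0451] 0.0359 rect [368.5  44.4  47.1  96.1  44. ]
dark [303. 259.] z [0.0035 0.1723 0.2152] circ [ 0.3449 -0.0773] 0.0622 rect [346.1 -77.4  81.2 164.1  86.2]
dark [509. 221.] z [0.0828 0.0944 0.0984] circ [ 0.3774 -0.3886] 0.0171 rect [ 377.9 -388.    33.4   37.1   79.4]
red [321.  76.] z [0.0024 0.0044 0.0093] circ [ 0.5791 -0.099 ] 0.0438 rect [ 5.794e+02 -9.900e+01  8.800e+01  8.660e+01  4.000e-01]
red [136.  82.] z [0.0006 0.0118 0.0134] circ [0.586  0.2214] 0.0306 rect [590.7 212.5  92.2  21.   33.4]
red [111. 109.] z [0.0101 0.0119 0.0136] cir
[... 1848 characters left out ...]
0.0558]), np.float64(0.0239)]
bg 0.155 51 [array([0.4747, 0.0556]), np.float64(0.0232)]
small 0.1 62 [array([0.365 , 0.0516]), np.float64(0.0218)]
big 0.03 18 [array([ 0.3342, -0.0761]), np.float64(0.0052)]
big 0.1 35 [array([ 0.3357, -0.0804]), np.float64(0.0303)]
big 0.125 107 [array([ 0.3341, -0.0749]), np.float64(0.0434)]
big 0.15 143 [array([ 0.3339, -0.0747]), np.float64(0.0445)]
big 0.155 144 [array([ 0.3343, -0.0759]), np.float64(0.0433)]
clear 0.1 88 [array([ 0.4639, -0.0634]), np.float64(0.0314)]
clear 0.125 100 [array([ 0.4637, -0.0631]), np.float64(0.029)]
clear 0.15 142 [array([ 0.4639, -0.0629]), np.float64(0.0241)]
clear 0.155 67 [array([ 0.464 , -0.0632]), np.float64(0.0233)]
```

drive_tool:
  rows:
    - [0.44,-1.27,0.6,0]
    - [0.44,-1.27,2.0,0]
    - [0.44,-1.27,3.5,0]
    - [0.44,-1.27,5.0,0]
    - [0.44,-1.27,6.4,0]
    - [0.44,-1.27,7.2,0]
    - [0.44,-1.27,7.6,0]
    - [0.44,-1.27,7.6,0]

```text
clock: 2.25
position: [0.4594, -0.0682, 0.1706]
ee_rot: [-0.001, 1.0, 0.0, -0.003]
contact_force: [-0.1, -0.3, -0.2]
width: 0.0856
gripper_force: 0.0
```

```bash
python3 - <<'E'
from h import *
im,d,c=load('side1');P=pts(d,c)
for nm,(u0,u1,v0,v1) in dict(cork=(396,412,160,225),stop=(383,399,255,276)).items():
    Q=P[v0:v1,u0:u1].reshape(-1,3);Q=Q[(Q[:,2]>.012)&(Q[:,2]<.16)&(Q[:,0]<.85)];print(nm,len(Q),Q.min(0).round(3),Q.max(0).round(3),np.median(Q,0).round(3))
s=get_state();print(s['position'])
im,d,c=snap('wrist','w2')
E
```

```text
cork 535 [ 0.707 -0.05   0.012] [0.738 0.033 0.137] [ 0.718 -0.02   0.075]
stop 152 [ 0.663 -0.215  0.012] [ 0.686 -0.196  0.039] [ 0.673 -0.21   0.03 ]
[ 0.45941462 -0.06824212  0.17059853]
```

```bash
python3 - <<'E'
from h import *
for i in range(3):
    s=get_state();print(s['clock'],s['position'].round(4) if 0 else np.round(s['position'],4),np.round(s['qd'],3)); c=ci('wrist');print((-c['R'].T@c['t']).round(4))
    if i<2: eyes.get_image('side')
im,d,c=load('w2');P=fpts(d,c)
for z in(.1,.125,.15):
    Q=P[(abs(P[...,2]-z)<.004)&(np.hypot(P[...,0]-.463,P[...,1]+.063)<.04)&(d>0)];print(z,len(Q),circ(Q) if len(Q)>10 else 0)
E
```

```text
2.3 [ 0.4607 -0.0684  0.1722] [ 0.008 -0.026 -0.049  0.004  0.006  0.007]
[ 0.5303 -0.0687  0.2915]
2.35 [ 0.4618 -0.0685  0.1734] [ 0.008 -0.016 -0.03   0.004  0.     0.001]
[ 0.531  -0.0686  0.2929]
2.4 [ 0.4624 -0.0685  0.1741] [ 0.01  -0.013 -0.015  0.002 -0.001  0.004]
[ 0.5314 -0.0685  0.2937]
0.1 676 (array([ 0.46329653, -0.06318054]), np.float64(0.031656505934770304))
0.125 1027 (array([ 0.46326504, -0.0631592 ]), np.float64(0.02912893863344498))
0.15 1624 (array([ 0.46315676, -0.06310036]), np.float64(0.023921237073264906))
```

View pics/w2.png

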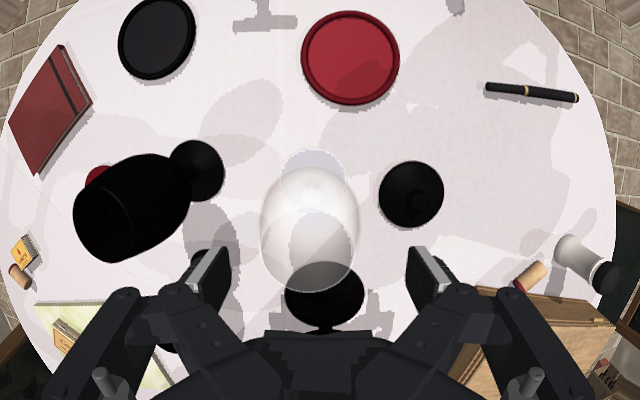

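The clear glass stands between the open fingers, its rim at about (310,220). The tool sits about 5 mm off to the right, so I'll correct that on the way down.

drive_tool:
  rows:
    - [0.03,-0.2,0,0]
    - [0.03,-0.2,0.3,0]
    - [0.03,-0.2,0.9,0]
    - [0.03,-0.2,1.6,0]
    - [0.03,-0.2,2.1,0]
    - [0.03,-0.2,2.4,0]
    - [0.03,-0.2,2.4,0]
    - [0.03,-0.2,2.4,0]

```text
clock: 3.07
position: [0.4629, -0.0623, 0.1134]
ee_rot: [0.0, 1.0, 0.001, 0.0]
contact_force: [0.7, 1.1, -0.3]
width: 0.0851
gripper_force: 0.0
```

drive_tool:
  rows:
    - [0,0,0,0]
    - [0,0,0,0]
    - [0,0,0,0]
    - [0,0,0,0]
    - [0,0,0,0]
    - [0,0,0,0]
    - [0,0,0,0]
    - [0,0,0,0]
  grip: 55
  newtons: 30

```text
clock: 3.73
position: [0.4635, -0.0625, 0.1146]
ee_rot: [0.0, 1.0, 0.001, 0.001]
contact_force: [0.2, 0.8, 5.7]
width: 0.0624
gripper_force: 32.4
```

drive_tool:
  rows:
    - [0,0,-0.6,0]
    - [0,0,-1.2,0]
    - [0.9,0.27,-1.3,0]
    - [2.0,0.6,-1.3,0]
    - [3.1,0.95,-1.3,0]
    - [4.1,1.25,-1.3,0]
    - [4.66,1.42,-1.3,0]
    - [4.66,1.42,-1.3,0]

```text
clock: 4.4
position: [0.5831, -0.0989, 0.1458]
ee_rot: [0.001, 1.0, 0.001, 0.002]
contact_force: [0.7, -0.3, -1.8]
width: 0.0622
gripper_force: 34.0
```

```bash
python3 - <<'E'
from h import *
snap('side')
im,d,c=snap('side','side2'); s=get_state();print(np.round(s['position'],4),s['width'],s['gripper_force'])
w,dd,cc=snap('wrist','w3')
P=pts(d,c)
for z in(.165,.18):
  for nm,PP,D in(('s',P,d),('w',fpts(dd,cc),dd)):
    Q=PP[(abs(PP[...,2]-z)<.004)&(np.hypot(PP[...,0]-.58,PP[...,1]+.098)<.035)&(D>0)];print(z,nm,len(Q),circ(Q) if len(Q)>10 else 0)
E
python3 b.py w3 | grep -E "red|dark"
```

```text
[ 0.5787 -0.0974  0.1453] 0.062293448082514906 34.045761828892864
0.165 s 61 (array([ 0.58064312, -0.09892124]), np.float64(0.027399293505725626))
0.165 w 2623 (array([ 0.57653547, -0.09784892]), np.float64(0.029851840307900605))
0.18 s 60 (array([ 0.58068862, -0.09834387]), np.float64(0.024286651899073197))
0.18 w 2900 (array([ 0.57292338, -0.09812638]), np.float64(0.02962296987648822))
dark [124. 157.] z [0.0027 0.0043 0.009 ] circ [0.6149 0.0957] 0.0461 rect [614.7  95.7  90.6  94.1  30. ]
dark [323. 170.] z [0.0033 0.007  0.0091] circ [ 0.58   -0.0977] 0.0396 rect [ 5.931e+02 -9.780e+01  5.330e+01  8.020e+01  1.000e-01]
dark [ 47. 211.] z [-0.0006  0.0121  0.0138] circ [0.5549 0.2525] 0.0516 rect [545.5 224.8  88.2 141.   76.1]
dark [534. 205.] z [0.0063 0.0107 0.0126] circ [ 0.567  -0.3225] 0.0252 rect [ 568.3 -323.6   12.8   77.5    2.8]
dark [483. 209.] z [0.0054 0.0095 0.0111] circ [ 0.5642 -0.2575] 0.0165 rect [ 564.7 -257.     9.8   50.7    3. ]
dark [313. 344.] z [0.0062 0.206  0.2262] circ [ 0.5464 -0.0943] 0.0684 rect [582.3 -97.2 221.3  79.5  89.9]
dark [ 96. 301.] z [0.0092 0.0183 0.0274] circ [0.4487 0.17  ] 0.0133 rect [446.8 169.8  30.1  29.9  33.5]
red [318. 167.] z [0.003  0.005  0.0095] circ [ 0.5812 -0.0978] 0.0394 rect [ 5.934e+02 -9.780e+01  6.250e+01  8.950e+01  1.000e-01]
red [ 32. 210.] z [0.0006 0.0119 0.0131] circ [0.5559 0.2636] 0.067 rect [558.6 261.7  96.8 153.7  33.3]
red [ 99. 292.] z [0.0032 0.0091 0.0281] circ [0.4545 0.1692] 0.0341 rect [454.5 168.2  69.3  67.6  87.8]
```

drive_tool:
  rows:
    - [0.05,0,0.2,0]
    - [0.05,0,0.4,0]
    - [0.05,0,0.6,0]
    - [0.05,0,0.8,0]
    - [0.05,0,0.9,0]
    - [0.05,0,1.0,0]
    - [0.05,0,1.03,0]
    - [0.05,0,1.03,0]

```text
clock: 5.22
position: [0.5806, -0.0976, 0.12]
ee_rot: [0.0, 1.0, 0.001, 0.0]
contact_force: [-0.3, 0.4, -0.5]
width: 0.0626
gripper_force: 34.0
```

drive_tool:
  rows:
    - [0,0,0.03,0]
    - [0,0,0.06,0]
    - [0,0,0.06,0]
    - [0,0,0.06,0]
    - [0,0,0.06,0]
    - [0,0,0.06,0]
    - [0,0,0.06,0]
    - [0,0,0.06,0]

```text
clock: 5.88
position: [0.581, -0.0977, 0.1197]
ee_rot: [0.0, 1.0, 0.001, 0.001]
contact_force: [-1.0, -0.2, 5.2]
width: 0.0619
gripper_force: 34.7
```

drive_tool:
  rows:
    - [0,0,0,0]
    - [0,0,0,0]
    - [0,0,0,0]
    - [0,0,0,0]
    - [0,0,0,0]
    - [0,0,0,0]
    - [0,0,0,0]
    - [0,0,0,0]
  grip: 85

```text
clock: 6.55
position: [0.5805, -0.0976, 0.1185]
ee_rot: [0.0, 1.0, 0.001, -0.0]
contact_force: [-0.6, -0.9, 0.1]
width: 0.0847
gripper_force: 0.0
```

drive_tool:
  rows:
    - [0,0,-0.6,0]
    - [0,0,-1.4,0]
    - [0,0,-2.4,0]
    - [0,0,-3.4,0]
    - [-1.0,-1.4,-4.0,0]
    - [-2.1,-2.9,-4.0,0]
    - [-3.2,-4.4,-4.0,0]
    - [-3.7,-5.2,-4.0,0]

```text
clock: 7.22
position: [0.4859, 0.0335, 0.2189]
ee_rot: [-0.0, 1.0, 0.001, 0.0]
contact_force: [-0.3, 0.5, -0.3]
width: 0.0849
gripper_force: 0.0
```

```bash
python3 - <<'E'
from h import *
w,dd,cc=snap('wrist','w4'); P=fpts(dd,cc)
for i in range(2): snap('side','side3')
s=get_state();print(s['clock'],np.round(s['position'],4),s['width'],np.round(s['ee_rot'],4))
im,d,c=load('side3')
for nm,x,y in(('clear',.58,-.098),('bg',.474,.055)):
 for z in(.04,.105,.125,.15):
  for n,PP,D in(('s',pts(d,c),d),('w',P,dd)):
    Q=PP[(abs(PP[...,2]-z)<.004)&(np.hypot(PP[...,0]-x,PP[...,1]-y)<.045)&(D>0)];print(nm,z,n,len(Q),circ(Q) if len(Q)>10 else 0)
E
```

```text
7.3667 [0.4861 0.034  0.219 ] 0.08484105106567272 [-0.0e+00  1.0e+00  2.9e-03  1.0e-04]
clear 0.04 s 7 0
clear 0.04 w 0 0
clear 0.105 s 95 (array([ 0.58140232, -0.09804205]), np.float64(0.03170637565854735))
clear 0.105 w 557 (array([ 0.5799899 , -0.09764667]), np.float64(0.031686636279320245))
clear 0.125 s 110 (array([ 0.58119874, -0.09842224]), np.float64(0.02990315047582702))
clear 0.125 w 761 (array([ 0.5800197 , -0.09765755]), np.float64(0.029951549371973567))
clear 0.15 s 158 (array([ 0.58142485, -0.0980009 ]), np.float64(0.02513766295568341))
clear 0.15 w 936 (array([ 0.58001625, -0.09765554]), np.float64(0.025247573867194315))
bg 0.04 s 10 0
bg 0.04 w 0 0
bg 0.105 s 79 (array([0.47464275, 0.05474543]), np.float64(0.030808248860951314))
bg 0.105 w 467 (array([0.47392607, 0.05547687]), np.float64(0.03158376120033873))
bg 0.125 s 78 (array([0.47467303, 0.0536194 ]), np.float64(0.027822803366327028))
bg 0.125 w 621 (array([0.47416478, 0.05546502]), np.float64(0.029089062492172524))
bg 0.15 s 120 (array([0.47453161, 0.05557201]), np.float64(0.024125327114205807))
bg 0.15 w 965 (array([0.47387525, 0.05551174]), np.float64(0.023916341054881413))
```

View pics/side3.png

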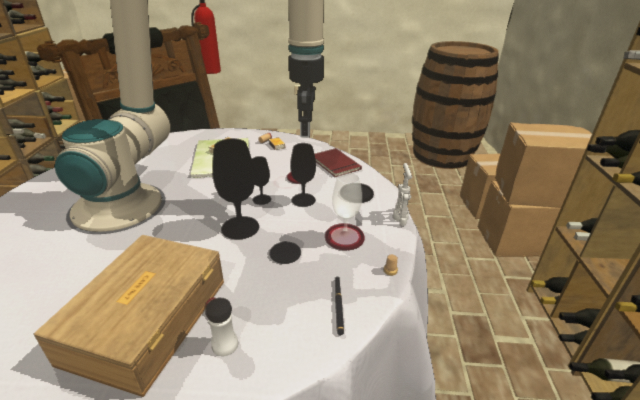

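The clear glass stands in the burgundy coaster at (346,215) in the picture, within 1 mm of the centre.

drive_tool:
  rows:
    - [-0.5,-0.85,0,0]
    - [-0.5,-0.85,0,0]
    - [-0.5,-0.85,0.5,0]
    - [-0.5,-0.85,1.0,0]
    - [-0.5,-0.85,1.5,0]
    - [-0.5,-0.85,1.5,0]
    - [-0.5,-0.85,1.5,0]
    - [-0.5,-0.85,1.5,0]

```text
clock: 8.03
position: [0.4763, 0.0528, 0.1815]
ee_rot: [0.0, 1.0, 0.001, 0.001]
contact_force: [0.6, 0.8, 0.5]
width: 0.0852
gripper_force: 0.0
```

drive_tool:
  rows:
    - [-0.08,-0.1,0,0]
    - [-0.08,-0.1,0.4,0]
    - [-0.08,-0.1,1.1,0]
    - [-0.08,-0.1,1.8,0]
    - [-0.08,-0.1,2.4,0]
    - [-0.08,-0.1,2.7,0]
    - [-0.08,-0.1,2.7,0]
    - [-0.08,-0.1,2.7,0]

```text
clock: 8.7
position: [0.4736, 0.056, 0.114]
ee_rot: [0.0, 1.0, 0.001, 0.0]
contact_force: [0.2, 0.5, -1.0]
width: 0.085
gripper_force: 0.0
```

drive_tool:
  rows:
    - [0,0,0,0]
    - [0,0,0,0]
    - [0,0,0,0]
    - [0,0,0,0]
    - [0,0,0,0]
    - [0,0,0,0]
    - [0,0,0,0]
    - [0,0,0,0]
  grip: 55

```text
clock: 9.37
position: [0.4742, 0.0559, 0.1151]
ee_rot: [0.0, 1.0, 0.001, 0.001]
contact_force: [-0.5, -0.5, 5.9]
width: 0.0633
gripper_force: 32.3
```

drive_tool:
  rows:
    - [0,0,-0.6,0]
    - [0,0,-1.2,0]
    - [1.0,-0.3,-1.3,0]
    - [2.2,-0.6,-1.3,0]
    - [3.5,-0.95,-1.3,0]
    - [4.7,-1.3,-1.3,0]
    - [5.63,-1.55,-1.3,0]
    - [5.63,-1.55,-1.3,0]

```text
clock: 10.03
position: [0.6196, 0.0961, 0.1464]
ee_rot: [-0.0, 1.0, 0.001, 0.004]
contact_force: [0.2, 0.2, -0.9]
width: 0.0624
gripper_force: 34.0
```

drive_tool:
  rows:
    - [0,0,0,0]
    - [0,0,0,0]
    - [0,0,0.2,0]
    - [0,0,0.3,0]
    - [0,0,0.4,0]
    - [0,0,0.5,0]
    - [0,0,0.5,0]
    - [0,0,0.5,0]

```text
clock: 10.7
position: [0.6135, 0.0949, 0.1334]
ee_rot: [0.0, 1.0, 0.001, -0.0]
contact_force: [0.8, -0.0, -1.4]
width: 0.0633
gripper_force: 34.0
```

```bash
python3 - <<'E'
from h import *
w,dd,cc=snap('wrist','w5'); im,d,c=snap('side','side5')
s=get_state();print(s['clock'],np.round(s['position'],4),s['width'])
for z in(.12,.14,.15,.16):
  for n,PP,D in(('s',pts(d,c),d),('w',fpts(dd,cc),dd)):
    Q=PP[(abs(PP[...,2]-z)<.004)&(np.hypot(PP[...,0]-.615,PP[...,1]-.095)<.036)&(D>0)];print(z,n,len(Q),circ(Q) if len(Q)>10 else 0)
E
python3 b.py w5 | grep -E "red|dark"
```

```text
10.8 [0.6139 0.095  0.1337] 0.06274960480742527
0.12 s 45 (array([0.61388109, 0.09440303]), np.float64(0.03143868393692597))
0.12 w 1558 (array([0.61348148, 0.0947781 ]), np.float64(0.0317952066991463))
0.14 s 57 (array([0.61401888, 0.09381668]), np.float64(0.029527930906424735))
0.14 w 2512 (array([0.61349536, 0.09479062]), np.float64(0.030261248695779647))
0.15 s 39 (array([0.61406542, 0.09296453]), np.float64(0.02713699334201157))
0.15 w 2773 (array([0.61176549, 0.09484537]), np.float64(0.030242984382339657))
0.16 s 46 (array([0.61459587, 0.09561391]), np.float64(0.02609460149239293))
0.16 w 2453 (array([0.61284763, 0.09500774]), np.float64(0.026771463767757554))
dark [320. 312.] z [0.0053 0.1777 0.2137] circ [0.5631 0.0937] 0.0899 rect [6.118e+02 9.390e+01 1.286e+02 2.846e+02 1.000e-01]
dark [480. 226.] z [0.0014 0.0051 0.0085] circ [ 0.581  -0.0966] 0.0446 rect [584.  -68.3  36.3  87.1  82.1]
dark [174. 230.] z [0.0116 0.0128 0.014 ] circ [0.5837 0.2249] 0.0275 rect [584.1 224.1  92.3   5.3  33.3]
dark [537. 213.] z [0.0036 0.0066 0.009 ] circ [ 0.5823 -0.1011] 0.0359 rect [ 597.3 -125.7   61.6   17.2   31.6]
dark [627. 231.] z [0.0055 0.0105 0.0125] circ [ 0.5684 -0.3201] 0.0251 rect [ 569.2 -319.8   13.2   76.8    2.6]
dark [509. 264.] z [0.0039 0.0074 0.0095] circ [ 0.5585 -0.1015] 0.0219 rect [ 543.8 -106.7   14.2   51.    17.6]
dark [633. 361.] z [0.0763 0.0865 0.0931] circ [ 0.3737 -0.3863] 0.0313 rect [ 372.9 -388.4   86.    30.3   44.1]
red [148. 244.] z [0.01   0.012  0.0132] circ [0.5621 0.2675] 0.0632 rect [558.6 265.4  94.  147.5  33.3]
red [505. 226.] z [0.003  0.0055 0.0096] circ [ 0.5804 -0.0967] 0.0409 rect [580.4 -96.6  93.8  89.5  63. ]
```

drive_tool:
  rows:
    - [0.04,0,0.15,0]
    - [0.04,0,0.3,0]
    - [0.04,0,0.45,0]
    - [0.04,0,0.52,0]
    - [0.04,0,0.57,0]
    - [0.04,0,0.57,0]
    - [0.04,0,0.57,0]
    - [0.04,0,0.57,0]

```text
clock: 11.47
position: [0.615, 0.095, 0.1204]
ee_rot: [0.0, 1.0, 0.001, 0.0]
contact_force: [-1.7, -0.5, 5.2]
width: 0.0633
gripper_force: 34.5
```

drive_tool:
  rows:
    - [0,0,0,0]
    - [0,0,0,0]
    - [0,0,0,0]
    - [0,0,0,0]
    - [0,0,0,0]
    - [0,0,0,0]
    - [0,0,0,0]
    - [0,0,0,0]
  grip: 85

```text
clock: 12.13
position: [0.6149, 0.095, 0.1192]
ee_rot: [0.0, 1.0, 0.001, 0.0]
contact_force: [0.7, 0.8, -0.1]
width: 0.0848
gripper_force: 0.0
```

drive_tool:
  rows:
    - [0,0,-0.6,0]
    - [0,0,-1.4,0]
    - [0,0,-2.5,0]
    - [0,0,-3.7,0]
    - [-0.4,0.0,-4.5,0]
    - [-1.4,0,-5,0]
    - [-2.4,0,-5.0,0]
    - [-3.0,0,-5.0,0]

```text
clock: 12.8
position: [0.538, 0.0949, 0.2455]
ee_rot: [-0.0, 1.0, 0.001, 0.0]
contact_force: [-0.9, -0.8, -0.2]
width: 0.0851
gripper_force: 0.0
```

```bash
python3 - <<'E'
from h import *
w,dd,cc=snap('wrist','w6'); im,d,c=snap('side','side6')
s=get_state();print(s['clock'],np.round(s['position'],4),s['width'])
for nm,x,y,zs in(('bg',.614,.095,(.12,.15,.158)),('clear',.58,-.098,(.12,.15,.158)),('bcov',.442,.182,(.02,.027)),('kcov',.451,-.165,(.02,.027))):
 for z in zs:
  for n,PP,D in(('s',pts(d,c),d),('w',fpts(dd,cc),dd)):
    Q=PP[(abs(PP[...,2]-z)<.004)&(np.hypot(PP[...,0]-x,PP[...,1]-y)<.045)&(D>0)];print(nm,z,n,len(Q),circ(Q) if len(Q)>10 else 0, Q.mean(0) if len(Q) else 0)
E
python3 b.py w6 | grep -E "red|dark"
```

```text
12.9 [0.5373 0.095  0.245 ] 0.08488896723047878
bg 0.12 s 77 (array([0.6151803 , 0.09428938]), np.float64(0.03030655790352686)) [0.61482338 0.07129355 0.11980733]
bg 0.12 w 26 (array([0.61432225, 0.09463956]), np.float64(0.03165453447347012)) [0.58630204 0.09657197 0.11923828]
bg 0.15 s 110 (array([0.61532259, 0.09517187]), np.float64(0.025082275351570923)) [0.61467474 0.0908362  0.14982435]
bg 0.15 w 286 (array([0.61410222, 0.09464382]), np.float64(0.025743391300949745)) [0.60988838 0.09414116 0.15009337]
bg 0.158 s 79 (array([0.61512162, 0.09534116]), np.float64(0.023813590556053005)) [0.61526731 0.09424975 0.15652614]
bg 0.158 w 567 (array([0.61402366, 0.09470169]), np.float64(0.023536337643084767)) [0.61273305 0.09414509 0.15791328]
clear 0.12 s 99 (array([ 0.58123209, -0.09767483]), np.float64(0.03067585334967393)) [ 0.58079348 -0.1217833   0.11979353]
clear 0.12 w 542 (array([ 0.5801088 , -0.09765725]), np.float64(0.0305478863879191)) [ 0.58100844 -0.092213    0.12004271]
clear 0.15 s 158 (array([ 0.58120499, -0.09794107]), np.float64(0.025277993481022314)) [ 0.5820224  -0.1019
[... 2072 characters left out ...]
3778 -0.3856] 0.0241 rect [ 379.5 -386.7   58.5   37.5   67.4]
dark [351. 309.] z [0.0012 0.0655 0.0992] circ [0.3831 0.05  ] 0.0321 rect [381.8  50.8  84.6  51.5   4.2]
dark [474. 372.] z [0.1377 0.1704 0.2054] circ [ 0.3654 -0.0807] 0.0461 rect [353.6 -69.  138.1  40.7  32.9]
red [216. 131.] z [0.0014 0.0121 0.0135] circ [0.5886 0.2153] 0.0306 rect [589.2 215.1  90.7  19.2  33.1]
red [175. 164.] z [0.0105 0.012  0.0135] circ [0.5491 0.2759] 0.06 rect [548.8 276.4  91.1 118.6  33.3]
red [459. 141.] z [0.0029 0.0056 0.0098] circ [ 0.578  -0.0956] 0.039 rect [578.8 -89.9  76.7  85.8  82. ]
red [256. 240.] z [0.0064 0.0092 0.0281] circ [0.4509 0.1728] 0.032 rect [450.9 173.3  62.6  65.7   0.6]
```

View pics/w6.png

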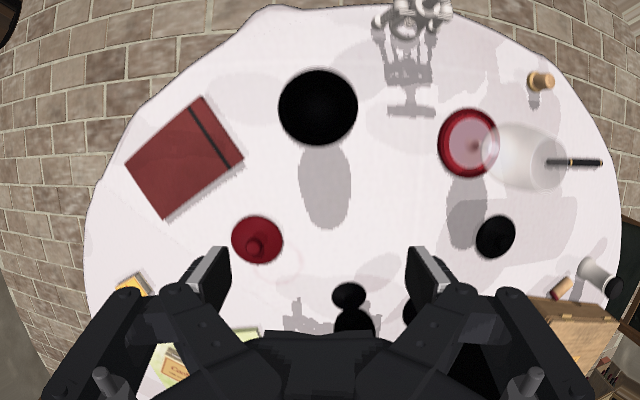

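The black glass stands upright in its coaster at (317,108). The burgundy cover, with its knob up, is at (256,240).

drive_tool:
  rows:
    - [-0.9,-0.8,0,0]
    - [-1.9,-1.7,0.8,0]
    - [-2.8,-2.5,2.0,0]
    - [-3.45,-3.14,3.2,0]
    - [-3.45,-3.14,4.4,0]
    - [-3.45,-3.14,5.4,0]
    - [-3.45,-3.14,5.8,0]
    - [-3.45,-3.14,5.8,0]
  grip: 40

```text
clock: 13.57
position: [0.4523, 0.173, 0.0965]
ee_rot: [0.001, 1.0, 0.001, -0.003]
contact_force: [0.9, -1.0, -0.1]
width: 0.0405
gripper_force: 0.0
```

```bash
python3 - <<'E'
from h import *
w,dd,cc=snap('wrist','w7'); snap('side')
s=get_state();print(s['clock'],np.round(s['position'],4),s['width'])
PP=fpts(dd,cc);D=dd
for z in(.018,.022,.027):
    Q=PP[(abs(PP[...,2]-z)<.003)&(np.hypot(PP[...,0]-.451,PP[...,1]-.1735)<.03)&(D>0)];print(z,len(Q),circ(Q) if len(Q)>10 else 0,Q.mean(0))
E
python3 b.py w7 | grep -E "red"
```

```text
13.6667 [0.4545 0.1733 0.0992] 0.040192233479032766
0.018 55 (array([0.45032961, 0.1740597 ]), np.float64(0.009910003437534284)) [0.45831537 0.17411332 0.0190167 ]
0.022 88 (array([0.45029259, 0.17413789]), np.float64(0.009916981321461583)) [0.45810684 0.17390329 0.02213429]
0.027 698 (array([0.45102476, 0.17414878]), np.float64(0.007043185664433845)) [0.4514046  0.17413593 0.02750422]
red [178.  80.] z [0.0106 0.012  0.0134] circ [0.5479 0.2758] 0.0609 rect [550.7 275.7  95.4 122.3  33.4]
red [267.  34.] z [0.0105 0.012  0.0134] circ [0.574  0.2105] 0.0234 rect [578.3 207.8  66.7  17.1  32.2]
red [598.  78.] z [0.0026 0.0056 0.0097] circ [ 0.5797 -0.0967] 0.0418 rect [579.9 -96.7  89.6  97.9   7.3]
red [316. 210.] z [0.0059 0.0092 0.0282] circ [0.4521 0.1741] 0.0328 rect [452.2 174.   65.7  65.7   0. ]
```

View pics/w7.png

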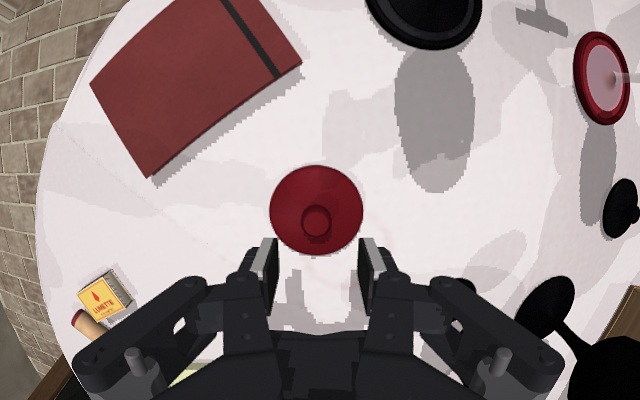

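The knob is at (315,220), nearly centred between the finger tips.

drive_tool:
  rows:
    - [-0.13,-0.03,0.1,0]
    - [-0.13,-0.03,0.5,0]
    - [-0.13,-0.03,1.0,0]
    - [-0.13,-0.03,1.5,0]
    - [-0.13,-0.03,2.0,0]
    - [-0.13,-0.03,2.3,0]
    - [-0.13,-0.03,2.35,0]
    - [-0.13,-0.03,2.35,0]

```text
clock: 14.33
position: [0.4505, 0.1739, 0.0408]
ee_rot: [-0.0, 1.0, 0.001, 0.0]
contact_force: [-0.6, 0.2, -0.4]
width: 0.0403
gripper_force: 0.0
```

drive_tool:
  rows:
    - [0,0,0.04,0]
    - [0,0,0.04,0]
    - [0,0,0.04,0]
    - [0,0,0.04,0]
    - [0,0,0.04,0]
    - [0,0,0.04,0]
    - [0,0,0.04,0]
    - [0,0,0.04,0]
  grip: 10
  newtons: 35

```text
clock: 15.0
position: [0.4509, 0.174, 0.0403]
ee_rot: [-0.0, 1.0, 0.001, 0.001]
contact_force: [-0.4, -0.2, 6.6]
width: 0.0182
gripper_force: 34.4
```

drive_tool:
  rows:
    - [0,0,-0.4,0]
    - [0,0,-1.2,0]
    - [0,0,-2.4,0]
    - [0,0,-3.7,0]
    - [0,0,-5.0,0]
    - [0,0,-6.3,0]
    - [0,0,-7.2,0]
    - [0,0,-7.6,0]

```text
clock: 15.67
position: [0.4516, 0.1743, 0.2329]
ee_rot: [-0.001, 1.0, 0.001, 0.003]
contact_force: [0.8, 0.7, -0.7]
width: 0.0183
gripper_force: 34.2
```

drive_tool:
  rows:
    - [0.3,0.6,0,0]
    - [0.9,1.9,0,0]
    - [1.6,3.3,0,0]
    - [2.3,4.8,0,0]
    - [3.0,6.3,0,0]
    - [3.7,7.8,0,0]
    - [4.4,9.2,0,0]
    - [4.8,10.2,0,0]

```text
clock: 16.33
position: [0.5718, -0.0842, 0.2279]
ee_rot: [0.0, 1.0, 0.0, -0.001]
contact_force: [1.0, -0.2, -0.5]
width: 0.0179
gripper_force: 34.3
```

drive_tool:
  rows:
    - [0.2,0.4,0,0]
    - [0.37,0.67,0,0]
    - [0.37,0.67,0,0]
    - [0.37,0.67,0,0]
    - [0.37,0.67,0,0]
    - [0.37,0.67,0,0]
    - [0.37,0.67,0,0]
    - [0.37,0.67,0,0]

```text
clock: 17.0
position: [0.5798, -0.0966, 0.2299]
ee_rot: [0.0, 1.0, 0.002, 0.0]
contact_force: [0.2, -0.4, -0.9]
width: 0.0181
gripper_force: 34.3
```

```bash
cat > cv.py <<'E'
from h import *
import sys
x,y=map(float,sys.argv[1:3]); tag=sys.argv[3]
w,dd,cc=snap('wrist','w'+tag); im,d,c=snap('side','s'+tag)
s=get_state();print(s['clock'],np.round(s['position'],4),s['width'],np.round(s['ee_rot'],3))
S=pts(d,c);W=fpts(dd,cc)
for z in(.11,.125,.14,.15):
  for n,PP,D in(('s',S,d),('w',W,dd)):
    Q=PP[(abs(PP[...,2]-z)<.004)&(np.hypot(PP[...,0]-x,PP[...,1]-y)<.045)&(D>0)];print('glass',z,n,len(Q),[v.round(4) for v in circ(Q)] if len(Q)>10 else 0)
r=w.astype(int)
for n,PP,D,i in(('s',S,d,im),('w',W,dd,w)):
    r=i.astype(int); col=(r[...,0]>1.6*r[...,1]+8) if sys.argv[4]=='red' else r.max(2)<75
    m=col&(D>0)&(PP[...,2]>.16)&(PP[...,2]<.24)&(np.hypot(PP[...,0]-x,PP[...,1]-y)<.05)
    Q=PP[m]; print('cover',n,len(Q),'lo',Q.min(0).round(4),'hi',Q.max(0).round(4))
    for z0 in np.arange(.16,.225,.006):
        q=Q[abs(Q[:,2]-z0)<.003]
        if len(q)>8: print('  z',z0.round(3),len(q),q.min(0).round(4),q.max(0).round(4),[v.round(4) for v in circ(q)])
u=c['R']@np.array([x,y,.17])+c['t'];px=int(c['fx']*u[0]/u[2]+c['cx']);py=int(c['fy']*u[1]/u[2]+c['cy'])
crop=lambda i,px,py:cv2.resize(i[max(0,py-60):py+60,max(0,px-65):px+65],(390,360),interpolation=cv2.INTER_NEAREST)
cv2.imwrite(f'pics/c{tag}.png',np.hstack([crop(im,px,py),cv2.resize(w,(400,360))])[:,:,::-1])
E
python3 cv.py .5802 -.0977 8 red
```

```text
17.1 [ 0.5799 -0.097   0.2298] 0.0180343502304074 [0.    1.    0.002 0.   ]
glass 0.11 s 111 [array([ 0.5815, -0.0978]), np.float64(0.0316)]
glass 0.11 w 182 [array([ 0.5805, -0.0982]), np.float64(0.0319)]
glass 0.125 s 108 [array([ 0.5813, -0.0982]), np.float64(0.03)]
glass 0.125 w 242 [array([ 0.5805, -0.0982]), np.float64(0.0302)]
glass 0.14 s 146 [array([ 0.5814, -0.0978]), np.float64(0.0273)]
glass 0.14 w 296 [array([ 0.5803, -0.0982]), np.float64(0.0278)]
glass 0.15 s 154 [array([ 0.5814, -0.098 ]), np.float64(0.0253)]
glass 0.15 w 224 [array([ 0.5805, -0.0981]), np.float64(0.0257)]
cover s 329 lo [ 0.5471 -0.1311  0.1888] hi [ 0.612  -0.0704  0.2015]
  z 0.19 12 [ 0.5597 -0.1278  0.1888] [ 0.6119 -0.1079  0.1929] [array([ 0.5813, -0.0953]), np.float64(0.0336)]
  z 0.196 232 [ 0.5471 -0.1311  0.1932] [ 0.612  -0.0704  0.199 ] [array([ 0.5806, -0.0992]), np.float64(0.0275)]
  z 0.202 85 [ 0.5531 -0.1232  0.199 ] [ 0.6039 -0.0799  0.2015] [array([ 0.5794, -0.0983]), np.float64(0.0193)]
cover w 8092 lo [ 0.5455 -0.1306  0.1899] hi [ 0.6135 -0.0637  0.2317]
  z 0.19 51 [ 0.6051 -0.1176  0.1899] [ 0.6133 -0.0752  0.193 ] [array([ 0.5805, -0.0967]), np.float64(0.0326)]
  z 0.196 4704 [ 0.5455 -0.1306  0.193 ] [ 0.6135 -0.0637  0.199 ] [array([ 0.5805, -0.097 ]), np.float64(0.0277)]
  z 0.202 1926 [ 0.5535 -0.1254  0.199 ] [ 0.607  -0.068   0.2023] [array([ 0.5794, -0.0971]), np.float64(0.018)]
  z 0.208 126 [ 0.5695 -0.1058  0.2055] [ 0.59   -0.0877  0.211 ] [array([ 0.5778, -0.0968]), np.float64(0.0112)]
  z 0.214 580 [ 0.5687 -0.1187  0.2111] [ 0.5898 -0.0745  0.217 ] [array([ 0.5804, -0.0966]), np.float64(0.0083)]
  z 0.22 693 [ 0.5677 -0.1198  0.217 ] [ 0.588  -0.0743  0.22  ] [array([ 0.5799, -0.0968]), np.float64(0.0063)]
```

View pics/c8.png

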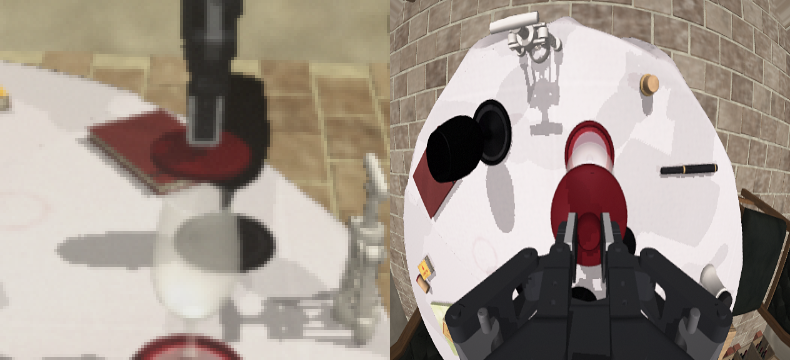

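The cover is level in the grip, and its centre is within 1–2 mm of the glass's.

drive_tool:
  rows:
    - [0.02,0.05,0.1,0]
    - [0.02,0.05,0.3,0]
    - [0.02,0.05,0.5,0]
    - [0.02,0.05,0.75,0]
    - [0.02,0.05,1.0,0]
    - [0.02,0.05,1.2,0]
    - [0.02,0.05,1.3,0]
    - [0.02,0.05,1.3,0]

```text
clock: 17.77
position: [0.5801, -0.0987, 0.1961]
ee_rot: [-0.0, 1.0, 0.001, -0.001]
contact_force: [-0.0, -0.4, -0.5]
width: 0.0181
gripper_force: 34.3
```

drive_tool:
  rows:
    - [0,0,0.01,0]
    - [0,0,0.03,0]
    - [0,0,0.05,0]
    - [0,0,0.07,0]
    - [0,0,0.07,0]
    - [0,0,0.07,0]
    - [0,0,0.07,0]
    - [0,0,0.07,0]

```text
clock: 18.43
position: [0.5807, -0.0988, 0.1955]
ee_rot: [0.0, 1.0, 0.001, 0.0]
contact_force: [0.5, 0.0, 0.2]
width: 0.018
gripper_force: 34.3
```

drive_tool:
  rows:
    - [0,0,0.02,0]
    - [0,0,0.04,0]
    - [0,0,0.06,0]
    - [0,0,0.06,0]
    - [0,0,0.06,0]
    - [0,0,0.06,0]
    - [0,0,0.06,0]
    - [0,0,0.06,0]

```text
clock: 19.1
position: [0.5811, -0.0989, 0.1954]
ee_rot: [0.0, 1.0, 0.001, 0.001]
contact_force: [-0.9, 0.8, 6.5]
width: 0.0182
gripper_force: 34.9
```

drive_tool:
  rows:
    - [0,0,0,0]
    - [0,0,0,0]
    - [0,0,0,0]
    - [0,0,0,0]
    - [0,0,0,0]
    - [0,0,0,0]
    - [0,0,0,0]
    - [0,0,0,0]
  grip: 40

```text
clock: 19.77
position: [0.5805, -0.0988, 0.1937]
ee_rot: [0.0, 1.0, 0.001, -0.0]
contact_force: [-0.5, 0.4, -1.0]
width: 0.0396
gripper_force: 0.0
```

drive_tool:
  rows:
    - [0,0,-0.3,0]
    - [0,0,-0.9,0]
    - [0,0,-1.7,0]
    - [-1.0,0.4,-2.2,0]
    - [-2.2,1.0,-2.2,0]
    - [-3.5,1.7,-2.2,0]
    - [-4.6,2.3,-2.2,0]
    - [-5.1,2.5,-2.2,0]

```text
clock: 20.43
position: [0.45, -0.1626, 0.2495]
ee_rot: [0.001, 1.0, 0.0, -0.001]
contact_force: [-0.1, -1.6, 0.3]
width: 0.0401
gripper_force: 0.0
```

```bash
sed -i 's/(\.16,\.225,\.006)/(.153,.19,.006)/; s/>\.16)/>.15)/' cv.py; python3 cv.py .5805 -.0982 9 red;  python3 b.py w9 | grep dark
```

```text
20.5333 [ 0.4516 -0.1621  0.2496] 0.04030269241007956 [ 0.  1. -0.  0.]
glass 0.11 s 108 [array([ 0.5811, -0.0986]), np.float64(0.0312)]
glass 0.11 w 199 [array([ 0.5805, -0.0982]), np.float64(0.0322)]
glass 0.125 s 110 [array([ 0.5815, -0.0979]), np.float64(0.0301)]
glass 0.125 w 209 [array([ 0.5804, -0.0983]), np.float64(0.0305)]
glass 0.14 s 99 [array([ 0.5814, -0.0982]), np.float64(0.0273)]
glass 0.14 w 0 0
glass 0.15 s 38 [array([ 0.5817, -0.0981]), np.float64(0.026)]
glass 0.15 w 0 0
cover s 425 lo [ 0.5502 -0.1338  0.1567] hi [ 0.6127 -0.0701  0.1848]
  z 0.159 69 [ 0.5504 -0.1338  0.1567] [ 0.6123 -0.0825  0.162 ] [array([ 0.582 , -0.1008]), np.float64(0.031)]
  z 0.165 302 [ 0.5502 -0.1319  0.1621] [ 0.6127 -0.0701  0.1673] [array([ 0.5809, -0.1008]), np.float64(0.023)]
  z 0.177 15 [ 0.5723 -0.1077  0.1748] [ 0.5909 -0.0989  0.1799] [array([ 0.5818, -0.0981]), np.float64(0.0095)]
  z 0.183 36 [ 0.5741 -0.1087  0.1811] [ 0.5906 -0.0918  0.1848] [array([ 0.5816, -0.1006]), np.float64(0.0064)]
cover w 5904 lo [ 0.5458 -0.1335  0.1548] hi [ 0.6046 -0.0661  0.1852]
  z 0.153 10 
[... 1311 characters left out ...]
ct [ 449.1 -161.7   65.4   64.1   89.9]
dark [144. 253.] z [0.0013 0.0877 0.1168] circ [0.3712 0.0391] 0.0459 rect [372.2  39.5  45.3 132.1  39.8]
dark [247. 254.] z [0.0029 0.0076 0.2482] circ [ 0.3254 -0.0671] 0.0454 rect [332.  -62.  114.   91.6  88. ]
dark [513. 250.] z [0.0817 0.094  0.0985] circ [ 0.3776 -0.3881] 0.0181 rect [ 377.2 -387.    34.3   38.5   86.9]
dark [361. 261.] z [0.2318 0.2412 0.2495] circ [ 0.4505 -0.1845] 0.0085 rect [ 450.  -183.4    4.3   28.5   89.5]
dark [216. 345.] z [0.1975 0.2097 0.2158] circ [ 0.3665 -0.0892] 0.0101 rect [365.4 -91.9  12.8  28.1  53.4]
dark [189. 369.] z [0.1623 0.1853 0.2136] circ [ 0.3152 -0.0314] 0.026 rect [302.7 -45.2   9.2  63.9  50. ]
```

View pics/c9.png

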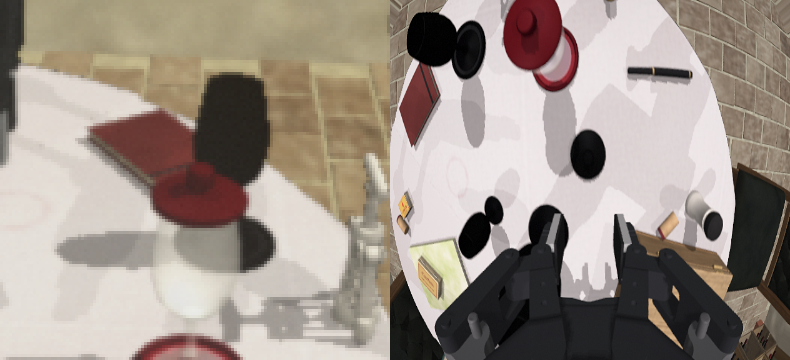

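The burgundy cover sits level on the clear glass: its lid is even at about z 0.165 and its knob top at 0.185. Next is the black cover.

drive_tool:
  rows:
    - [-0.04,-0.04,0.4,0]
    - [-0.04,-0.04,1.4,0]
    - [-0.04,-0.04,2.6,0]
    - [-0.04,-0.04,3.9,0]
    - [-0.04,-0.04,5.0,0]
    - [-0.04,-0.04,5.8,0]
    - [-0.04,-0.04,6.0,0]
    - [-0.04,-0.04,6.0,0]

```text
clock: 21.2
position: [0.4521, -0.1595, 0.0968]
ee_rot: [-0.001, 1.0, 0.002, -0.002]
contact_force: [0.8, -0.2, -0.6]
width: 0.0407
gripper_force: 0.0
```

```bash
python3 - <<'E'
from h import *
w,dd,cc=snap('wrist','w10'); snap('side')
s=get_state();print(s['clock'],np.round(s['position'],4),s['width'])
PP=fpts(dd,cc);D=dd
for z in(.018,.022,.027):
    Q=PP[(abs(PP[...,2]-z)<.003)&(np.hypot(PP[...,0]-.451,PP[...,1]+.161)<.03)&(D>0)];print(z,len(Q),circ(Q) if len(Q)>10 else 0,Q.mean(0))
E
```

```text
21.3 [ 0.4536 -0.1606  0.0993] 0.039806472984506104
0.018 55 (array([ 0.4497406 , -0.16101949]), np.float64(0.009823063085871235)) [ 0.45788573 -0.16105117  0.01896312]
0.022 84 (array([ 0.44969611, -0.16100677]), np.float64(0.00985203098877793)) [ 0.45740008 -0.16121147  0.02200287]
0.027 695 (array([ 0.45035984, -0.1609376 ]), np.float64(0.007027513771688414)) [ 0.45075538 -0.16094469  0.0275174 ]
```

drive_tool:
  rows:
    - [-0.14,0.02,0.1,0]
    - [-0.14,0.02,0.5,0]
    - [-0.14,0.02,1.0,0]
    - [-0.14,0.02,1.5,0]
    - [-0.14,0.02,2.0,0]
    - [-0.14,0.02,2.3,0]
    - [-0.14,0.02,2.38,0]
    - [-0.14,0.02,2.38,0]

```text
clock: 21.97
position: [0.4489, -0.1612, 0.0396]
ee_rot: [0.0, 1.0, 0.001, 0.0]
contact_force: [0.3, 0.0, -1.0]
width: 0.0404
gripper_force: 0.0
```

drive_tool:
  rows:
    - [0,0,0,0]
    - [0,0,0,0]
    - [0,0,0,0]
    - [0,0,0,0]
    - [0,0,0,0]
    - [0,0,0,0]
    - [0,0,0,0]
    - [0,0,0,0]
  grip: 10

```text
clock: 22.63
position: [0.4494, -0.1615, 0.0403]
ee_rot: [0.001, 1.0, 0.001, 0.001]
contact_force: [-0.7, -0.1, 6.0]
width: 0.0183
gripper_force: 34.3
```

drive_tool:
  rows:
    - [0,0,-0.4,0]
    - [0,0,-1.2,0]
    - [0,0,-2.4,0]
    - [0,0,-3.8,0]
    - [0,0,-5.2,0]
    - [0,0,-6.6,0]
    - [0,0,-7.8,0]
    - [0,0,-8.4,0]

```text
clock: 23.3
position: [0.45, -0.1617, 0.2536]
ee_rot: [0.002, 1.0, 0.001, 0.003]
contact_force: [0.4, 0.1, 0.0]
width: 0.0182
gripper_force: 34.2
```

drive_tool:
  rows:
    - [0.2,-0.6,0,0]
    - [0.6,-1.8,0,0]
    - [1.2,-3.2,0,0]
    - [2.1,-4.6,0,0]
    - [3.0,-6.0,0,0]
    - [3.9,-7.4,0,0]
    - [4.9,-8.7,0,0]
    - [5.8,-9.6,0,0]

```text
clock: 23.97
position: [0.5938, 0.0826, 0.2492]
ee_rot: [-0.001, 1.0, 0.002, 0.0]
contact_force: [-0.2, -0.4, -0.4]
width: 0.018
gripper_force: 34.3
```

drive_tool:
  rows:
    - [0.4,-0.3,0,0]
    - [0.8,-0.65,0.3,0]
    - [0.8,-0.65,0.6,0]
    - [0.8,-0.65,0.8,0]
    - [0.8,-0.65,0.8,0]
    - [0.8,-0.65,0.8,0]
    - [0.8,-0.65,0.8,0]
    - [0.8,-0.65,0.8,0]

```text
clock: 24.63
position: [0.6128, 0.0947, 0.23]
ee_rot: [0.0, 1.0, 0.001, 0.0]
contact_force: [1.0, 0.0, -0.7]
width: 0.0182
gripper_force: 34.3
```

```bash
sed -i 's/(\.153,\.19,\.006)/(.153,.225,.006)/' cv.py; python3 cv.py .6147 .0950 11 dark
```

```text
24.7333 [0.613  0.095  0.2299] 0.018267724421711783 [0.    1.    0.001 0.   ]
glass 0.11 s 77 [array([0.6151, 0.0958]), np.float64(0.0322)]
glass 0.11 w 136 [array([0.6143, 0.0947]), np.float64(0.032)]
glass 0.125 s 81 [array([0.6154, 0.0944]), np.float64(0.0297)]
glass 0.125 w 264 [array([0.6142, 0.0948]), np.float64(0.0305)]
glass 0.14 s 107 [array([0.6147, 0.0945]), np.float64(0.0271)]
glass 0.14 w 295 [array([0.6143, 0.0948]), np.float64(0.0277)]
glass 0.15 s 118 [array([0.6151, 0.0949]), np.float64(0.0252)]
glass 0.15 w 176 [array([0.6132, 0.0947]), np.float64(0.0268)]
cover s 412 lo [0.5835 0.0594 0.15  ] hi [0.6467 0.1212 0.24  ]
  z 0.153 80 [0.5909 0.068  0.15  ] [0.6377 0.1212 0.1558] [array([0.615 , 0.0948]), np.float64(0.0245)]
  z 0.159 29 [0.593  0.0665 0.156 ] [0.6378 0.0936 0.1597] [array([0.6152, 0.0918]), np.float64(0.0218)]
  z 0.189 23 [0.5907 0.0603 0.1885] [0.6467 0.0856 0.1919] [array([0.6141, 0.0948]), np.float64(0.0328)]
  z 0.195 109 [0.5835 0.0594 0.1924] [0.6467 0.1046 0.1979] [array([0.6143, 0.09  ]), np.float64(0.0276)]
  z 0.201 114 [0.5859 0.0663 0.198
[... 492 characters left out ...]
75 0.12   0.1919] [array([0.6136, 0.0945]), np.float64(0.0335)]
  z 0.195 2620 [0.5797 0.061  0.192 ] [0.6471 0.1279 0.198 ] [array([0.6141, 0.0944]), np.float64(0.0301)]
  z 0.201 4200 [0.5824 0.0634 0.198 ] [0.645  0.1259 0.2025] [array([0.6135, 0.0943]), np.float64(0.0219)]
  z 0.207 107 [0.6025 0.0855 0.2059] [0.6237 0.1037 0.21  ] [array([0.6113, 0.0945]), np.float64(0.0116)]
  z 0.213 381 [0.603  0.0734 0.21  ] [0.6241 0.1164 0.216 ] [array([0.6139, 0.0943]), np.float64(0.0113)]
  z 0.219 1220 [0.6013 0.0718 0.216 ] [0.6244 0.1171 0.222 ] [array([0.6179, 0.0946]), np.float64(0.01)]
  z 0.225 292 [0.6025 0.0718 0.222 ] [0.6246 0.1169 0.228 ] [array([0.6205, 0.0946]), np.float64(0.0167)]
```

drive_tool:
  rows:
    - [0.02,0,0.1,0]
    - [0.02,0,0.3,0]
    - [0.02,0,0.5,0]
    - [0.02,0,0.75,0]
    - [0.02,0,1.0,0]
    - [0.02,0,1.2,0]
    - [0.02,0,1.3,0]
    - [0.02,0,1.34,0]

```text
clock: 25.4
position: [0.6135, 0.0956, 0.1954]
ee_rot: [0.0, 1.0, 0.001, -0.0]
contact_force: [-1.0, 0.9, 3.0]
width: 0.0181
gripper_force: 34.5
```

drive_tool:
  rows:
    - [0,0,0.02,0]
    - [0,0,0.04,0]
    - [0,0,0.06,0]
    - [0,0,0.08,0]
    - [0,0,0.09,0]
    - [0,0,0.09,0]
    - [0,0,0.09,0]
    - [0,0,0.09,0]

```text
clock: 26.07
position: [0.6143, 0.0955, 0.1954]
ee_rot: [0.0, 1.0, 0.001, 0.002]
contact_force: [-1.1, 0.0, 8.3]
width: 0.0182
gripper_force: 34.9
```

drive_tool:
  rows:
    - [0,0,0,0]
    - [0,0,0,0]
    - [0,0,0,0]
    - [0,0,0,0]
    - [0,0,0,0]
    - [0,0,0,0]
    - [0,0,0,0]
    - [0,0,0,0]
  grip: 40

```text
clock: 26.73
position: [0.6136, 0.0955, 0.1934]
ee_rot: [0.0, 1.0, 0.001, -0.0]
contact_force: [0.4, 0.1, 0.1]
width: 0.0399
gripper_force: 0.0
```

drive_tool:
  rows:
    - [0,0,-0.3,0]
    - [0,0,-0.9,0]
    - [0,0,-1.8,0]
    - [0,0.2,-2.6,0]
    - [0,1.0,-2.8,0]
    - [-0.1,2.2,-2.8,0]
    - [-0.2,3.4,-2.8,0]
    - [-0.3,4.0,-2.8,0]

```text
clock: 27.4
position: [0.6064, -0.0074, 0.2645]
ee_rot: [0.001, 1.0, 0.001, 0.001]
contact_force: [-0.3, -0.6, 0.4]
width: 0.0402
gripper_force: 0.0
```

drive_tool:
  rows:
    - [-0.2,1.0,0,-0.6]
    - [-0.4,2.4,0,-1.5]
    - [-0.6,3.9,0,-2.6]
    - [-0.8,5.4,0,-3.7]
    - [-1.1,7.0,0,-4.8]
    - [-1.3,8.6,0,-5.9]
    - [-1.5,10.2,0,-7.0]
    - [-1.6,11.4,0,-8.0]

```text
clock: 28.07
position: [0.5661, -0.293, 0.2643]
ee_rot: [0.001, 0.912, 0.41, -0.0]
contact_force: [1.0, 0.1, -0.1]
width: 0.0402
gripper_force: 0.0
```

drive_tool:
  rows:
    - [0,0,0,-1.1]
    - [0,0,0,-2.2]
    - [0,0,0.5,-3.3]
    - [0,0,1.2,-4.4]
    - [0,0,2.0,-5.5]
    - [0,0,2.8,-6.6]
    - [0,0,3.2,-7.5]
    - [0,0,3.2,-7.5]

```text
clock: 28.73
position: [0.5656, -0.2888, 0.1812]
ee_rot: [-0.003, 0.687, 0.727, -0.0]
contact_force: [-0.2, 0.2, 0.8]
width: 0.0398
gripper_force: 0.0
```

```bash
python3 cv.py .6147 .0950 12 dark | grep -v glass; python3 - <<'E'
from h import *
w,d,c=load('w12');P=fpts(d,c)
m=(w.astype(int).max(2)<110)&(d>0)&(P[...,2]>.003)&(P[...,2]<.02)&(abs(P[...,0]-.566)<.04)&(abs(P[...,1]+.297)<.1)
m=cv2.morphologyEx(m.astype(np.uint8),cv2.MORPH_CLOSE,np.ones((9,9)))
k=cv2.findContours(m,cv2.RETR_EXTERNAL,cv2.CHAIN_APPROX_NONE)[0];k=max(k,key=cv2.contourArea)[:,0]
B=np.array([onz(c,u,v,.009,True)[:2] for u,v in k]);print(cv2.minAreaRect((B*1000).astype(np.float32)), k.min(0),k.max(0)); Q=P[m>0]; print(np.percentile(Q[:,2],[50,98]))
E
```

```text
28.8333 [ 0.5672 -0.2897  0.184 ] 0.04023121155465871 [0.    0.688 0.725 0.   ]
cover s 1 lo [0.6449 0.0925 0.1621] hi [0.6449 0.0925 0.1621]
((565.7198486328125, -303.13409423828125), (12.06154727935791, 135.0660858154297), 2.7771549224853516) [312 130] [324 261]
[0.0101559  0.01251983]Traceback (most recent call last):
  File "cv.py", line 14, in <module>
    Q=PP[m]; print('cover',n,len(Q),'lo',Q.min(0).round(4),'hi',Q.max(0).round(4))
                                         ~~~~~^^^
    return umr_minimum(a, axis, None, out, keepdims, initial, where)
ValueError: zero-size array to reduction operation minimum which has no identity
```

The side view of the black cover is blocked by the arm, so I'll check it later. The pen's middle is at (0.5657, -0.303), heading 92.8°, and the tool yaw of 93° matches.

drive_tool:
  rows:
    - [-0.53,-0.09,0.4,0]
    - [-0.53,-0.09,1.4,0]
    - [-0.53,-0.09,2.6,0]
    - [-0.53,-0.09,3.9,0]
    - [-0.53,-0.09,5.0,0]
    - [-0.53,-0.09,5.6,0]
    - [-0.53,-0.09,5.7,0]
    - [-0.53,-0.09,5.7,0]

```text
clock: 29.5
position: [0.5653, -0.3037, 0.0405]
ee_rot: [-0.0, 0.688, 0.726, -0.0]
contact_force: [0.1, 0.5, -0.0]
width: 0.0402
gripper_force: 0.0
```

drive_tool:
  rows:
    - [0,0,0,0]
    - [0,0,0.1,0]
    - [0,0,0.2,0]
    - [0,0,0.3,0]
    - [0,0,0.4,0]
    - [0,0,0.45,0]
    - [0,0,0.45,0]
    - [0,0,0.45,0]

```text
clock: 30.17
position: [0.5654, -0.3029, 0.0297]
ee_rot: [-0.0, 0.688, 0.726, -0.0]
contact_force: [0.3, -1.2, -0.4]
width: 0.0398
gripper_force: 0.0
```

drive_tool:
  rows:
    - [0,0,0.04,0]
    - [0,0,0.08,0]
    - [0,0,0.08,0]
    - [0,0,0.08,0]
    - [0,0,0.08,0]
    - [0,0,0.08,0]
    - [0,0,0.08,0]
    - [0,0,0.08,0]
  grip: 5

```text
clock: 30.83
position: [0.5655, -0.303, 0.0278]
ee_rot: [0.0, 0.688, 0.726, -0.0]
contact_force: [-0.4, 0.4, 0.1]
width: 0.0117
gripper_force: 36.3
```

drive_tool:
  rows:
    - [0,0,-0.3,0]
    - [0,0,-1.2,0]
    - [0,0,-2.5,0]
    - [0,0,-3.9,0]
    - [0,0,-5.4,0]
    - [0,0,-6.9,0]
    - [0,0,-8.3,0]
    - [0,0,-9.3,0]

```text
clock: 31.5
position: [0.566, -0.3032, 0.265]
ee_rot: [0.003, 0.687, 0.726, 0.0]
contact_force: [-0.0, -0.0, 0.4]
width: 0.0114
gripper_force: 36.3
```

```bash
cat > nb.py <<'E'
from h import *
import sys
for f in sys.argv[1:]:
    w,d,c=load(f);P=fpts(d,c);r=w.astype(int)
    red=((r[...,0]>1.6*r[...,1]+8)|(r.max(2)<70))&(d>0)&(P[...,2]>.009)&(P[...,2]<.0165)&(np.hypot(P[...,0]-.558,P[...,1]-.263)<.11)
    m=cv2.morphologyEx(red.astype(np.uint8),cv2.MORPH_CLOSE,np.ones((7,7)))
    k=max(cv2.findContours(m,cv2.RETR_EXTERNAL,cv2.CHAIN_APPROX_NONE)[0],key=cv2.contourArea)[:,0]
    B=np.array([onz(c,u,v,.0125,True)[:2] for u,v in k]);print(f,np.round(np.hstack([np.ravel(x) for x in cv2.minAreaRect((B*1000).astype(np.float32))]),1),np.median(P[m>0][:,2]))
E
python3 nb.py w1 w4 w5 w6; python3 -c "
from h import *
print(np.round(get_state()['qpos'],2))"
```

```text
w1 [556.1 265.4  92.  140.4  32.9] 0.011950435344660207
w4 [554.4 269.8  94.4 135.1  33. ] 0.012005707103708043
w5 [557.2 266.9  94.4 142.3  33.3] 0.012055292256585241
w6 [555.3 266.5  90.7 141.6  33.3] 0.012085995167153807
[-0.6   0.37  1.34 -0.    1.43 -0.65]
```

drive_tool:
  rows:
    - [0.6,0.03,0,0]
    - [1.9,0.08,0,0]
    - [3.4,0.13,0,0]
    - [4.9,0.19,0,0]
    - [6.5,0.25,0,0]
    - [8.1,0.31,0,0]
    - [9.7,0.38,0,0]
    - [11.2,0.43,0,0]

```text
clock: 32.17
position: [0.5597, -0.0202, 0.2601]
ee_rot: [-0.001, 0.688, 0.726, -0.0]
contact_force: [0.2, -0.2, 0.5]
width: 0.0117
gripper_force: 36.3
```

drive_tool:
  rows:
    - [1.6,0.06,0,-0.6]
    - [3.2,0.12,0,-1.3]
    - [4.8,0.18,0,-2.1]
    - [6.4,0.24,0,-3.0]
    - [8.0,0.3,0,-3.9]
    - [9.4,0.36,0,-4.6]
    - [10.5,0.4,0,-5.07]
    - [11.2,0.43,0,-5.07]

```text
clock: 32.83
position: [0.5549, 0.2609, 0.2598]
ee_rot: [-0.001, 0.471, 0.882, 0.0]
contact_force: [-0.2, -0.3, -0.9]
width: 0.0114
gripper_force: 36.3
```

drive_tool:
  rows:
    - [0,0,0.3,0]
    - [0,0,1.0,0]
    - [0,0,1.8,0]
    - [0,0,2.7,0]
    - [0,0,3.6,0]
    - [0,0,4.4,0]
    - [0,0,4.8,0]
    - [0,0,4.8,0]

```text
clock: 33.5
position: [0.5541, 0.256, 0.1373]
ee_rot: [-0.002, 0.473, 0.881, -0.003]
contact_force: [-0.3, 0.4, -0.2]
width: 0.0113
gripper_force: 36.3
```

```bash
python3 cv.py .6147 .0950 13 dark | grep -v glass; python3 nb.py w13; cp pics/w13.png pics/v.png; python3 - <<'E'
from h import *
w,d,c=load('w13');P=fpts(d,c);print(get_state()['position'])
m=(w.astype(int).max(2)<110)&(d>0)&(P[...,2]>.09)&(P[...,2]<.145)&(np.hypot(P[...,0]-.5565,P[...,1]-.266)<.085)
Q=P[m];Q=Q[(Q[:,2]<.13)]
print(len(Q),np.percentile(Q[:,2],[2,50,98]),cv2.minAreaRect((Q[:,:2]*1000).astype(np.float32)))
E
```

```text
33.6 [0.5564 0.257  0.1404] 0.011614586843620326 [ 0.     0.473  0.881 -0.   ]
cover s 305 lo [0.5829 0.0599 0.1503] hi [0.6476 0.1156 0.1843]
  z 0.153 10 [0.588  0.0628 0.1503] [0.6318 0.0789 0.1558] [array([0.6125, 0.0859]), np.float64(0.0238)]
  z 0.159 74 [0.5829 0.0599 0.156 ] [0.6476 0.0891 0.1619] [array([0.6147, 0.0936]), np.float64(0.0315)]
  z 0.165 177 [0.5829 0.064  0.162 ] [0.6447 0.1156 0.1678] [array([0.6138, 0.0903]), np.float64(0.0211)]
  z 0.171 9 [0.6047 0.0854 0.1697] [0.6245 0.0961 0.1734] [array([0.6151, 0.0952]), np.float64(0.0092)]
  z 0.177 20 [0.6065 0.0844 0.1743] [0.6241 0.0944 0.18  ] [array([0.6148, 0.0932]), np.float64(0.0082)]
  z 0.183 15 [0.6087 0.0848 0.1803] [0.621  0.099  0.1843] [array([0.6146, 0.0918]), np.float64(0.0056)]
w13 [556.1 269.4  94.1 139.6  32.9] 0.012089489367427226
[0.55642307 0.25700457 0.14044578]
5092 [0.11582197 0.11958408 0.12686747] ((548.8737182617188, 262.3489685058594), (37.46233367919922, 117.95699310302734), 45.7100944519043)Traceback (most recent call last):
  File "cv.py", line 14, in <module>
    Q=PP[m]; print('cover',n,len(Q),'lo',Q.min(0).round(4),'hi',Q.max(0).round(4))
                                         ~~~~~^^^
    return umr_minimum(a, axis, None, out, keepdims, initial, where)
ValueError: zero-size array to reduction operation minimum which has no identity
```

View pics/v.png

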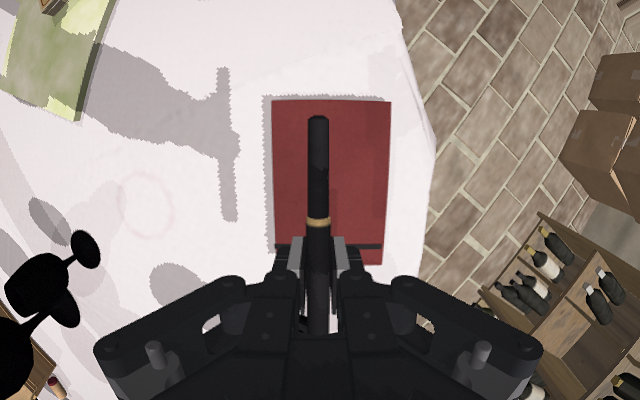

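The black cover is seated level (knob top 0.184). The pen is parallel to the notebook but its middle is about 10 mm off, at (318,170) against the book's mid-line at about (331,110), so I'll correct that.

drive_tool:
  rows:
    - [0.33,0.21,0.2,0]
    - [0.33,0.21,0.8,0]
    - [0.33,0.21,1.6,0]
    - [0.33,0.21,2.4,0]
    - [0.33,0.21,3.0,0]
    - [0.33,0.21,3.3,0]
    - [0.33,0.21,3.4,0]
    - [0.33,0.21,3.4,0]

```text
clock: 34.27
position: [0.5566, 0.2676, 0.0556]
ee_rot: [0.0, 0.473, 0.881, 0.0]
contact_force: [0.0, -0.2, -0.6]
width: 0.0112
gripper_force: 36.3
```

```bash
python3 - <<'E'
from h import *
snap('wrist','w14');im,d,c=snap('wrist','w14'); s=get_state();print(s['clock'],np.round(s['position'],4),np.round(s['ee_rot'],4))
P=fpts(d,c);r=im.astype(int)
T=np.deg2rad(123.2);L=np.array([np.cos(T),np.sin(T)]);A=np.array([L[1],-L[0]]);O=np.array([.5562,.2668])
red=(r[...,0]>1.6*r[...,1]+8)&(d>0)&(abs(P[...,2]-.012)<.004); pen=(r.max(2)<80)&(P[...,2]>.02)&(P[...,2]<.05)
for nm,m in(('red',red),('pen',pen)):
    q=P[m][:,:2]-O; l=q@L;a=q@A; k=(abs(l)<.09)&(abs(a)<.06);l=l[k];a=a[k]
    for lo in np.arange(-.08,.08,.01):
        j=(l>=lo)&(l<lo+.01)
        if j.sum()>15: print(nm,lo.round(2),j.sum(),np.percentile(a[j],[1,99]).round(4))
    print(nm,l.min(),l.max())
E
```

```text
34.3667 [0.5571 0.2677 0.0565] [8.000e-04 4.729e-01 8.811e-01 9.000e-04]
red -0.07 152 [-0.0115  0.0139]
red -0.06 89 [-0.0107  0.0131]
red -0.05 23 [-0.0072  0.0088]
red -0.04 72 [-0.0439  0.0461]
red -0.03 667 [-0.0455  0.0474]
red -0.02 985 [-0.0453  0.0475]
red -0.01 1432 [-0.0453  0.0473]
red -0.0 2164 [-0.0449  0.0471]
red 0.01 2373 [-0.045   0.0469]
red 0.02 2506 [-0.0452  0.0468]
red 0.03 2636 [-0.0452  0.0468]
red 0.04 2732 [-0.0451  0.0468]
red 0.05 2808 [-0.045   0.0469]
red 0.06 2934 [-0.045   0.0467]
red 0.07 618 [-0.045   0.0469]
red -0.06838470111803617 0.07203811991715518
pen -0.05 276 [-0.0053  0.0073]
pen -0.04 324 [-0.0051  0.0071]
pen -0.03 362 [-0.0055  0.0069]
pen -0.02 372 [-0.0054  0.0067]
pen -0.01 429 [-0.0052  0.0064]
pen -0.0 693 [-0.0181  0.0192]
pen 0.01 423 [-0.0065  0.0078]
pen 0.02 405 [-0.0046  0.0055]
pen 0.03 440 [-0.004   0.0053]
pen 0.04 456 [-0.004   0.0052]
pen 0.05 461 [-0.004   0.0051]
pen 0.06 382 [-0.004  0.005]
pen -0.052588675274541266 0.06850313657311956
```

drive_tool:
  rows:
    - [0,0,0.1,0]
    - [0,0,0.2,0]
    - [0,0,0.3,0]
    - [0,0,0.4,0]
    - [0,0,0.5,0]
    - [0,0,0.56,0]
    - [0,0,0.58,0]
    - [0,0,0.58,0]

```text
clock: 35.03
position: [0.556, 0.267, 0.0412]
ee_rot: [-0.0, 0.473, 0.881, -0.0]
contact_force: [-0.0, 0.3, 4.0]
width: 0.0114
gripper_force: 36.8
```

Contact at 4 N. I'll release the pen partially, then rise.

drive_tool:
  rows:
    - [0,0,0,0]
    - [0,0,0,0]
    - [0,0,0,0]
    - [0,0,0,0]
    - [0,0,0,0]
    - [0,0,0,0]
    - [0,0,0,0]
    - [0,0,0,0]
  grip: 40

```text
clock: 35.7
position: [0.5562, 0.2671, 0.0407]
ee_rot: [0.0, 0.473, 0.881, -0.0]
contact_force: [0.5, -0.1, -0.1]
width: 0.0398
gripper_force: 0.0
```

drive_tool:
  rows:
    - [0,0,-0.3,0]
    - [0,0,-1.0,0]
    - [0,0,-2.2,0]
    - [0,0,-3.6,0]
    - [0,0,-5.0,0]
    - [-1.0,0,-6.4,0]
    - [-2.0,0,-7.4,0]
    - [-2.5,0,-7.4,0]

```text
clock: 36.37
position: [0.5952, 0.214, 0.2335]
ee_rot: [0.006, 0.473, 0.881, 0.004]
contact_force: [1.2, -0.3, -0.5]
width: 0.0399
gripper_force: 0.0
```

drive_tool:
  rows:
    - [-0.8,0,-0.4,0]
    - [-1.6,0,-0.8,0]
    - [-2.4,0,-1.2,0]
    - [-3.2,0,-1.6,0]
    - [-3.6,0,-1.8,0]
    - [-3.6,0,-1.8,0]
    - [-3.6,0,-1.8,0]
    - [-3.6,0,-1.8,0]

```text
clock: 37.03
position: [0.6394, 0.141, 0.2699]
ee_rot: [-0.001, 0.473, 0.881, -0.0]
contact_force: [0.3, -0.3, -0.7]
width: 0.04
gripper_force: 0.0
```

```bash
python3 - <<'E'
from h import *
w,_,_=snap('wrist','w15');im,d,c=snap('side','s15');i2,d2,c2=snap('scene','q15')
for n,P,D in(('s',pts(d,c),d),('q',pts(d2,c2),d2)):
  for nm,x,y in(('clear',.5803,-.099),('black',.6143,.0952)):
    h=(np.hypot(P[...,0]-x,P[...,1]-y)<.045)&(D>0)
    for lo,hi in((.1,.15),(.162,.17),(.178,.19)):
        Q=P[h&(P[...,2]>lo)&(P[...,2]<hi)]
        if len(Q)>8:
            pl=np.linalg.lstsq(np.c_[Q[:,:2]-[x,y],np.ones(len(Q))],Q[:,2],rcond=None)[0]; print(n,nm,lo,len(Q),Q.min(0).round(4),Q.max(0).round(4),'tilt' ,pl.round(3))
cv2.imwrite('pics/fin.png',np.hstack([cv2.resize(im[120:340,190:430],(400,367)),cv2.resize(w,(400,367))])[:,:,::-1])
E
```

```text
s clear 0.1 613 [ 0.5497 -0.1325  0.1001] [ 0.6123 -0.0969  0.1494] tilt [0.031 0.408 0.134]
s clear 0.162 317 [ 0.5502 -0.131   0.162 ] [ 0.6126 -0.0691  0.1696] tilt [0.    0.014 0.165]
s clear 0.178 53 [ 0.5722 -0.1105  0.1782] [ 0.5908 -0.0912  0.1858] tilt [-0.055  0.17   0.183]
s black 0.1 466 [0.583  0.057  0.1001] [0.6468 0.0972 0.1498] tilt [0.028 0.348 0.133]
s black 0.162 189 [0.583  0.0609 0.162 ] [0.6452 0.1186 0.1698] tilt [0.    0.015 0.164]
s black 0.178 32 [0.6064 0.0846 0.178 ] [0.624  0.1018 0.1842] tilt [-0.03   0.197  0.183]
q clear 0.1 352 [ 0.547  -0.1205  0.1002] [ 0.6032 -0.0611  0.1498] tilt [ 0.277 -0.303  0.135]
q clear 0.162 137 [ 0.5457 -0.127   0.1622] [ 0.6129 -0.0639  0.1698] tilt [ 0.027 -0.021  0.167]
q clear 0.178 26 [ 0.5705 -0.1057  0.179 ] [ 0.5875 -0.0861  0.187 ] tilt [ 0.158 -0.135  0.184]
q black 0.1 416 [0.5809 0.0727 0.1001] [0.6366 0.1295 0.1498] tilt [ 0.296 -0.226  0.134]
q black 0.162 175 [0.5806 0.0666 0.1621] [0.6438 0.1329 0.1697] tilt [ 0.047 -0.028  0.167]
q black 0.178 30 [0.6038 0.0883 0.1789] [0.6233 0.1063 0.1871] tilt [ 0.101 -0.14   0.184]
```

View pics/fin.png

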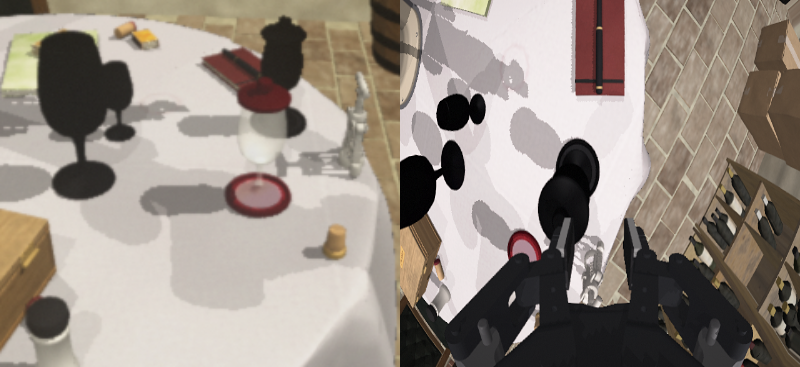

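The picture shows both glasses capped and upright in their coasters, and the pen lying along the middle of the notebook at (598,45). The corkscrew and the stopper still stand. The gripper is clear, so I'm handing in.

```bash
python3 -c "
from rig import order
print(order.sign_off())"
```

```text
the job is handed in; nothing more can be done
None
```

The place is laid and handed in at about 37 s of the 134 s: both glasses stand upright in their coasters with matching covers level on the rims, the pen lies along the middle of the notebook, and nothing was knocked over.

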